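# Tilt a caster wheel under the lip of a press nest and lock it in

## Robot

A 6-joint arm with a two-finger parallel gripper is mounted at the origin on a cart in front of the work surface, level with it; the furniture and walls round the work are solid. World frame = base frame: x ahead of the robot, y to its left, z up, the work surface at z = 0. Lengths are in m, angles in rad, forces in N, time in s.
With the tool pointing down it reaches from about 0.25 to 0.775 m from the base axis. Payload 4 kg.
Tool frame: the origin (TCP) lies between the finger pads; the fingertips stand 14 mm ahead of it and the grasp point (between the pads) lies 5 mm behind it; z points along the fingers, y is the direction in which the jaws open and shut (so a half turn about z gives the same grasp; the last joint's range is limited). The gripper opens to 94 mm and grips with 3 to 60 N. Pads are 16 mm wide; open, the fingers measure 119 mm over their backs; the gripper's body (75 mm by 177 mm) begins 78 mm behind the grasp point.
Start: joints at [-1.373, 0.087, 1.371, -0, 1.684, -0.103], TCP at [0.163, -0.525, 0.22] pointing down, gripper open.
Joint ranges: [-3.1, 3.1], [-0.76, 2.03], [0.27, 2.55], [-1.08, 4.22], [0.17, 2.65], [-2.57, 2.57]. Speed limits (rad/s): [2.79, 2.79, 3.14, 3.14, 3.14, 3.14].

## Interface

Orientations are given as [roll, pitch, yaw] about the fixed x, y, z axes, in that order (R = Rz(yaw) Ry(pitch) Rx(roll)).
In Python, from bench import robot, cams, spotter gives the robot as it stands.
- The arm moves only by the shell command python3 -m inch 'ROWS'. ROWS is JSON, a list of rows, each an object of numbers: "grip": the opening, from 0 (shut) to 1 (fully open); "dx", "dy", "dz": the shift along the tool's x, y, z in units of 25 mm (1.0 is 25 mm); "rx", "ry", "rz": the turn, a rotation vector about the tool's x, y, z in units of 5 degrees (1.0 is 5 degrees). A call has 1 to 12 rows; each row shifts and turns the pose as measured when the row begins, along the tool's axes as they then stand; what a row does not reach is not made up. A row lasts 1/8 s, in which the tool goes at most 62.5 mm and 10.7 degrees, less where a joint would pass 70% of its speed; a pose out of reach is approached as far as the arm can. A call is refused whole if a number of a shift passes 1 or a number of a turn 1, either way. A call with a gripper value outside its range is refused whole. The fingers move at their own pace and stop on an object; the grip force is fixed at half the most. Time passes only in rows, so rows that do not move let the fingers close. It gives the time, the measured TCP pose, the force and the opening at its end, in the units of the state.
- robot.get_obs(): the state, without advancing time (a new reading comes with each control period).
- cams.snapshot(name): name is "scene" or "top" or "wrist"; returns a dict with "frame" (384x512x3 uint8, red, green, blue), "intrinsics" (3x3 intrinsics, pixels), "eye" and "orientation" of the camera in the world. Camera axes: x right, y up, looking along -z (the intrinsics and any distortion apply to the point x, -y, -z); pixel columns grow to the right and rows downward; lengths in m; the calibration is good to about 2 mm. A picture is of the moment at which its call begins. There is no depth.
- robot.close_job(): hands the job in, once; it reports no verdict.
Trained networks look in a picture, given as the dict that the camera call returned (one of the last four; its "shot" number tells which), for a name from the list of things; names that differ only in an ending like _2 or _b are one class to them, and where a whole thing is asked for, a point or a joint stands for the part that bears it (a point fixed in the world has none). Each returns a list of dicts, best first, with "score" (0 to 1); they miss things now and then, are a little off and sometimes report something else, mostly with a low value. They report only what shows in the picture. A call takes as long as a camera call.
- spotter.regions_of(picture, query): "pixels" (384x512 bool, what is visible of it) and "extent" ([left, top, right, bottom] in pixels, round what is visible of it).
- spotter.place_of(picture, query): "pixel" ([column, row] in pixels: a listed point, or the origin of a listed thing).
The state is a dict: "time": time; "joint_positions": joint angles; "qvel": joint speeds; "joint_torque": joint torques, N m; "tool_pos": TCP position; "ee_rot": TCP orientation; "wrist_force": force on the tool from outside, world axes, zero at the start; "wrist_torque": the same for the moment, N m; "width": finger opening in m.
Only numpy, scipy, OpenCV 4.12 (cv2) and the standard library are available. Lean on these libraries where they do the work, as an engineer would, in place of code of your own. Each camera call takes 0.05 s, during which the arm holds its last target.

## Task

Load the loose caster wheel into the aluminium press nest: tilt it, slip its low edge under the nest's fixed lip, then level it until it lies flat on the floor of the seat. Once it lies flat, swing the nest's turn-button keeper over it to its closed stop, let go, and leave the brush, spanner and tub around it where they are.

Things in the scene. Friction and masses are not known exactly. Their poses are not given: they have to be found in the camera images.
- wheel: the only loose single caster wheel: a black disc 68 mm in diameter and 15 mm thick at its rounded tyre, flat faces (up to 17 mm over its hub), 20 to 45 g. It lies flat on the left of the work area, in front of the carton tray of casters. Origin: centre of its underside, z = its axis, pointing up. It may be gripped across its diameter; either face may end up on top.
- nest: press nest fixed to the table: an aluminium base plate 132 x 88 x 12 mm (x from -50 to +82 mm, y +-44 mm) with a round seat on it and a keeper behind the seat. Origin: on the table, under the seat's centre. z up; -x points to the side with the fixed lip (it faces about half towards the robot, half to the left), +x to the side with the keeper. The base may be turned and stands ahead of the robot, a little to its right.
- seat (a point): centre of the seat's flat floor, 18 mm above the table; axes as the nest's. The floor is 88 mm along x, 48 mm along y. Two dark curved walls, at -x and at +x, 10 mm thick, 18 mm high above the floor, each reaching 50 degrees either side of the x axis, form a counterbore of 72 mm inside diameter. At +y and -y it is open for fingers; the base plate there is 6 mm lower than the floor.
- lip_edge (a point): middle of the lower free edge of the fixed lip: a steel plate over the -x wall, 6 mm thick, 44 mm wide along y, its underside 19.5 mm above the floor, its free edge 28 mm to -x of the seat's centre, so it covers 8 mm of the counterbore. So the wheel goes in with its -x edge low and its +x edge raised 20 to 35 degrees, moves to -x under the lip and is then levelled. Nothing snaps or springs.
- keeper (a joint): turn-button keeper: a steel bar 14 mm wide, 6 mm thick, reaching 34 mm from a vertical pivot that stands 58 mm to +x of the seat's centre; underside 19.5 mm above the floor, just clear of a flat wheel. 0 rad = closed on its stop, bar pointing to -x over the wheel; it opens clockwise seen from above (bar to +y at 1.57). Starts at 1.2 to 1.8, stops at 2.0, stays where left.
- keeper_knob (a point): middle of the keeper's upright black knob, 12 mm in diameter, 24 mm tall, standing on the bar 26 mm from the pivot; this point is 12 mm above the bar's top and 37.5 mm above the seat's floor. It can be pinched or pushed from the side; about 1.2 N moves it.
- spanner: bystander: steel spanner 193 mm long, 6 mm thick, lying beside the wooden clamp board; origin under its middle
- putty_tub: bystander: pale round tub with lid, 81 mm across, 57 mm high; origin under its centre
- brush: bystander: flat dusting brush with a wooden handle, 204 mm long, 18 mm thick, lying between the robot and the nest; origin under its middle

How it is judged:
On the way, in this order (a step that is already met when the one before it is completed fails the run):
1. the wheel is in the seat tilted, its low edge under the lip (tilt 15 to 50 degrees, wheel's centre about over the seat's centre) (angle between the z axis of wheel and the z axis of seat, either way round between 0.26 and 0.87 rad and x of wheel in the frame of seat between -0.013 and 0.008 m and y of wheel in the frame of seat between -0.01 and 0.01 m and ((z of wheel in the frame of seat below 0.026 m and angle between wheel's own z axis and vertical below 1.5 rad) or (z of wheel in the frame of seat below 0.041 m and angle between wheel's own z axis and vertical above 1.6 rad)) and value of joint keeper above 0.7 rad), for 0.1 s.
2. the wheel lies flat on the floor of the seat with the keeper still open (angle between the z axis of wheel and the z axis of seat, either way round below 0.06 rad and horizontal distance between wheel and seat below 0.006 m and ((z of wheel in the frame of seat below 0.0035 m and angle between wheel's own z axis and vertical below 0.1 rad) or (z of wheel in the frame of seat below 0.021 m and angle between wheel's own z axis and vertical above 3 rad)) and value of joint keeper above 0.7 rad), for 0.2 s.
3. the keeper is swung closed over the wheel (value of joint keeper below 0.12 rad and angle between the z axis of wheel and the z axis of seat, either way round below 0.06 rad and horizontal distance between wheel and seat below 0.006 m and ((z of wheel in the frame of seat below 0.0035 m and angle between wheel's own z axis and vertical below 0.1 rad) or (z of wheel in the frame of seat below 0.021 m and angle between wheel's own z axis and vertical above 3 rad))), for 0.2 s.
At the end, for the whole second after the job is handed in: The wheel lies flat on the seat's floor (within 3.4 degrees, 3.5 mm in height and 6 mm off centre; either face up), at rest under the lip, and the keeper is within 0.12 rad of its closed stop (all of step 3 and linear speed of wheel below 0.02 m/s); the robot touches nothing.
It fails at once if a bystander (spanner, tub or brush) is moved more than 30 mm (distance of any of spanner, putty_tub, brush from where it was at the start of the episode above 0.03 m).
It also fails if it takes over 59 s, if anything falls off the work surface, if the arm or the gripper's body presses on something with over 40 N, if the wrist force passes 120 N, or if a joint passes its speed limit or range.

## Working session

There is one attempt and no reset: what is moved stays moved. The work goes in short steps, Python scripts to look and compute and a shell command to move; the robot and the scene stay as the last step left them, time stands still between calls to the robot, and variables do not carry over. Pictures are saved under pics/ and viewed, and the job is handed in when it is done.

```bash
mkdir -p pics; ls
cat > h.py <<'E'
import numpy as np, cv2
from bench import robot, cams, spotter
from scipy.spatial.transform import Rotation as R
def rot(o):
    o=np.array(o,float)
    if o.shape==(3,3): return o
    if o.size==4: print('quat?',o)
    return R.from_euler('xyz',o).as_matrix()
def snap(n,f):
    p=cams.snapshot(n); cv2.imwrite('pics/'+f,p['frame'][:,:,::-1]); return p
def ray(p,px):
    K=np.array(p['intrinsics']); d=np.linalg.inv(K)@np.array([px[0],px[1],1.]); d=np.array([d[0],-d[1],-d[2]])
    return np.array(p['eye']),rot(p['orientation'])@d
def at(p,px,z):
    e,d=ray(p,px); return e+d*(z-e[2])/d[2]
def proj(p,X):
    c=rot(p['orientation']).T@(np.array(X)-np.array(p['eye'])); c=np.array([c[0],-c[1],-c[2]]); u=np.array(p['intrinsics'])@c; return u[:2]/u[2]
def tri(p,a,q,b):
    e1,d1=ray(p,a);e2,d2=ray(q,b);d1/=np.linalg.norm(d1);d2/=np.linalg.norm(d2)
    s=np.linalg.lstsq(np.c_[d1,-d2],e2-e1,rcond=None)[0]
    A=e1+s[0]*d1;B=e2+s[1]*d2; return (A+B)/2,np.linalg.norm(A-B)
E
python3 - <<'E'
from h import *
ps={n:snap(n,n+'0.png') for n in ['scene','top']}
p=ps['top'];print({k:(v if k!='frame' else 0) for k,v in p.items()}); print({k:(v if k!='frame' else 0) for k,v in ps['scene'].items()})
for n in ['wheel','nest','seat','lip_edge','keeper_knob','keeper','spanner','putty_tub','brush']:
    r=[]
    for c in ps:
        l=spotter.place_of(ps[c],n); r.append(l[0] if l else None); print(n,c,[(np.round(x['pixel'],1),round(x['score'],2)) for x in l[:3]])
    if all(r): print('  tri',tri(ps['scene'],r[0]['pixel'],ps['top'],r[1]['pixel']))
print(robot.get_obs())
E
```

```text
pics
{'frame': 0, 'intrinsics': array([[433.39211367,   0.        , 261.2356043 ],
       [  0.        , 433.39211367, 201.86446273],
       [  0.        ,   0.        ,   1.        ]]), 'eye': array([0.29361007, 0.17465318, 1.23025905]), 'orientation': array([ 0.19911487, -0.0132196 , -1.57125147]), 'shot': 2}
{'frame': 0, 'intrinsics': array([[371.9966244 ,   0.        , 259.0907211 ],
       [  0.        , 371.9966244 , 181.34490468],
       [  0.        ,   0.        ,   1.        ]]), 'eye': array([0.01484369, 0.69334747, 0.54344399]), 'orientation': array([ 1.00189514,  0.01368179, -2.39588696]), 'shot': 1}
wheel scene [(array([213.6, 251.9]), 0.84), (array([270.3, 192.6]), 0.23)]
wheel top [(array([199.2, 222. ]), 0.71)]
  tri (array([ 0.48364969,  0.3368478 , -0.00256508]), np.float64(0.0015760493953517452))
nest scene [(array([295.6, 154.3]), 0.58)]
nest top [(array([359.7, 171.6]), 0.78)]
  tri (array([ 0.63713535, -0.13673254, -0.01675036]), np.float64(0.002325838280971693))
seat scene []
seat top [(array([359.3, 171.6]), 0.6), (array([282.5, 198.2]), 0.55)]
lip_edge scene [(array([300.7, 145.1]), 0.8)]
lip_edge top [(array([355.9, 175.6]), 0.65)]
  tri (array([ 0.60781482, -0.1144914 ,  0.03460811]), np.float64(0.009941254732741718))
keeper_knob scene [(array([281.8, 130.1]), 0.4)]
keeper_knob top [(array([361.4, 146. ]), 0.51)]
  tri (array([ 0.69165385, -0.12893666,  0.05290522]), np.float64(0.006797251310302923))Traceback (most recent call last):
  File "<stdin>", line 7, in <module>
ValueError: it knows: brush, keeper_knob, lip_edge, nest, putty_tub, seat, spanner, wheel
```

View pics/scene0.png

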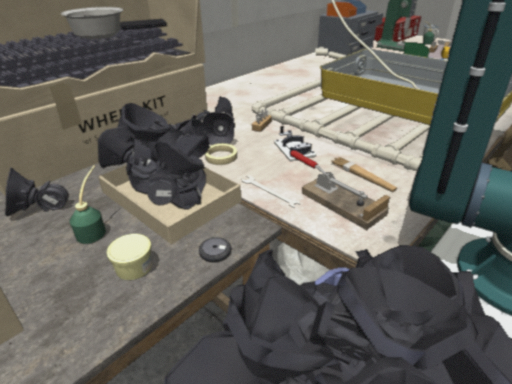

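View pics/top0.png

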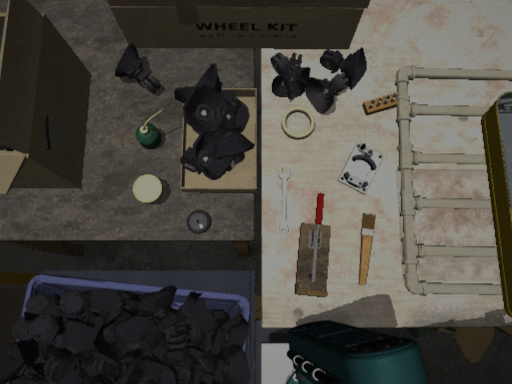

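Run:
```python
import cv2
a=cv2.imread('pics/top0.png')[110:240,290:450];cv2.imwrite('pics/top0c.png',cv2.resize(a,None,fx=5,fy=4.6,interpolation=cv2.INTER_CUBIC)[:600])
a=cv2.imread('pics/scene0.png')[100:220,220:380];cv2.imwrite('pics/scene0c.png',cv2.resize(a,None,fx=5,fy=5,interpolation=cv2.INTER_CUBIC))
```

```text
(no output)
```

View pics/top0c.png

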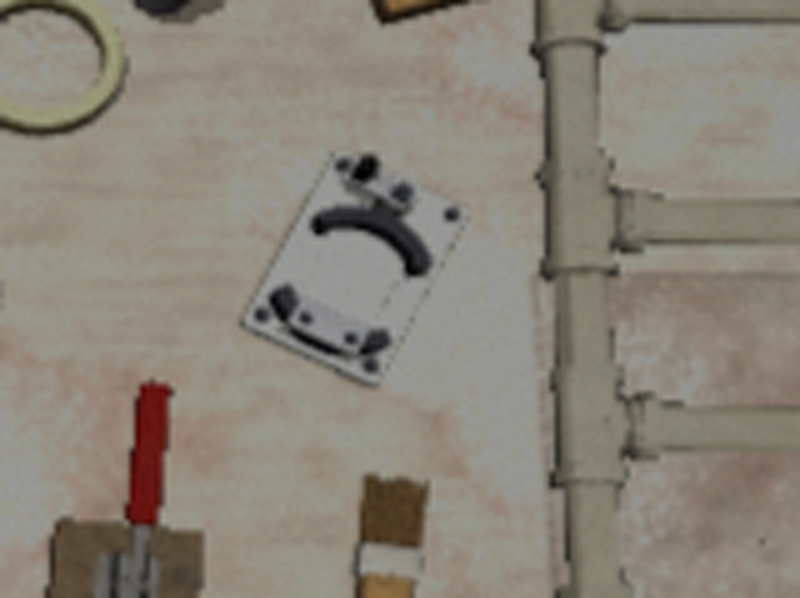

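View pics/scene0c.png

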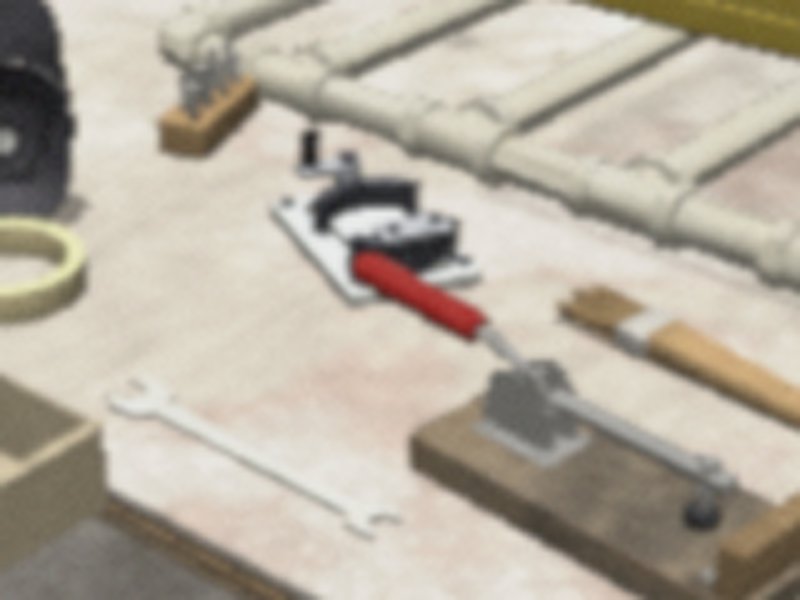

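The overhead view shows the nest at about (360,168), with its lip end to the lower left and its keeper and knob at the top. The wheel is at (199,222), and the red clamp lever stands near (320,200). Next I'll fit the nest pose and get the heights.

Run:
```python
from h import *
o=robot.get_obs(); print({k:np.round(v,3) for k,v in o.items()})
t=snap('top','t1.png');s=snap('scene','s1.png');w=snap('wrist','w1.png')
c=[(335,152),(468,215),(380,385),(242,322)]
n=[(82,44),(82,-44),(-50,-44),(-50,44)]
W=np.array([at(t,(290+(a+.5)/5-.5,110+(b+.5)/4.615-.5),.012)[:2] for a,b in c]);print(W.round(4))
N=np.array(n)/1000.
a=N-N.mean(0);b=W-W.mean(0);th=np.arctan2((a[:,0]*b[:,1]-a[:,1]*b[:,0]).sum(),(a*b).sum());Rm=np.array([[np.cos(th),-np.sin(th)],[np.sin(th),np.cos(th)]])
tr=W.mean(0)-Rm@N.mean(0);print('nest',tr,np.degrees(th),'res',(W-(N@Rm.T+tr)).round(4))
print('handle',tri(s,(291,152),t,(320.5,195.5)))
for q in ['wheel','nest','lip_edge','keeper_knob']:
  print(q,[(np.round(x['pixel'],1),round(x['score'],2)) for x in spotter.place_of(t,q)])
r=spotter.regions_of(t,'wheel')[0];m=r['pixels'];ys,xs=np.nonzero(m);print('wheel ctr',xs.mean(),ys.mean(),r['extent'],at(t,(xs.mean(),ys.mean()),.012),at(t,spotter.place_of(t,'wheel')[0]['pixel'],0))
r=spotter.regions_of(s,'wheel')[0];m=r['pixels'];ys,xs=np.nonzero(m);print('wheel ctr',xs.mean(),ys.mean(),r['extent'],at(s,(xs.mean(),ys.mean()),.008))
print(w['eye'],w['orientation'])
```

```text
{'time': np.float64(0.6), 'joint_positions': array([-1.373,  0.087,  1.371,  0.   ,  1.684, -0.103]), 'qvel': array([ 0.002, -0.001, -0.001,  0.001, -0.   , -0.003]), 'joint_torque': array([-1.0000e-03, -3.3978e+01, -3.0242e+01,  7.2000e-02,  2.4000e-02,
       -0.0000e+00]), 'tool_pos': array([ 0.163, -0.525,  0.22 ]), 'ee_rot': array([3.141, 0.   , 0.301]), 'wrist_force': array([0.241, 0.06 , 0.478]), 'wrist_torque': array([ 0.025, -0.045, -0.001]), 'width': np.float64(0.094)}
[[ 0.7191 -0.1238]
 [ 0.6773 -0.2004]
 [ 0.5662 -0.1431]
 [ 0.6066 -0.0646]]
nest [ 0.6281124  -0.12557432] -27.640692291268845 res [[-0.0021  0.0008]
 [-0.003   0.0022]
 [ 0.0027 -0.0018]
 [ 0.0024 -0.0012]]
handle (array([ 0.54645641, -0.00095303,  0.07728088]), np.float64(0.00503984102639224))
wheel [(array([201.5, 219.1]), 0.81)]
nest [(array([359.6, 172.8]), 0.77)]
lip_edge [(array([354.4, 179.6]), 0.94)]
keeper_knob [(array([359.7, 145.7]), 0.44)]
wheel ctr 197.9340425531915 221.08936170212766 [186.1, 209.0, 210.5, 234.9] [0.48341911 0.33805769 0.012     ] [0.49107334 0.32962354 0.        ]
wheel ctr 214.85823170731706 249.41310975609755 [199.0, 235.7, 233.7, 263.6] [0.47891775 0.33746385 0.008     ]
[ 0.22510564 -0.50573636  0.38512245] [-2.28219345e-01 -1.06390783e-03 -1.26999209e+00]
```

View pics/w1.png

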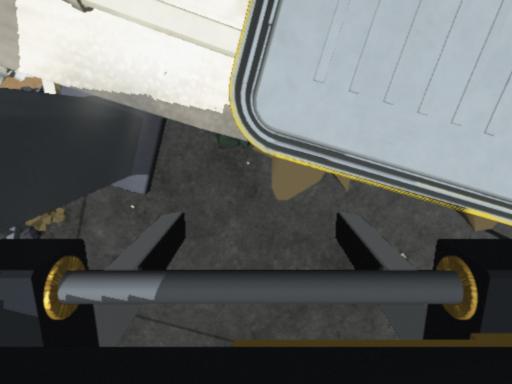

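```bash
cat >> h.py <<'E'
def to(pos,yaw,pitch=0,n=None):
    """delta to target in tool units; pitch = tilt deg of tool about its y (nest y): wheel -x edge low"""
    o=robot.get_obs(); C=R.from_euler('xyz',o['ee_rot']); 
    T=R.from_euler('xyz',[np.pi,0,0]); T=R.from_euler('z',yaw,degrees=True)*T*R.from_euler('y',pitch,degrees=True)
    d=C.inv().apply(np.array(pos)-o['tool_pos'])/.025; r=np.degrees((C.inv()*T).as_rotvec())/5
    print('t',round(o['time'],2),'pos',np.round(o['tool_pos'],4),'rpy',np.round(np.degrees(o['ee_rot']),1),'F',np.round(o['wrist_force'],1),'w',round(o['width'],4))
    print('shift units',d.round(3),'turn units',r.round(3))
E
python3 -m inch '[{"dx":1,"dy":-0.6},{"dx":1,"dy":-0.6},{"dx":1,"dy":-0.6},{"dx":1,"dy":-0.6},{"dx":1,"dy":-0.6},{"dx":1,"dy":-0.6},{"dx":1,"dy":-0.6},{"dx":1,"dy":-0.6},{"dx":1,"dy":-0.6},{"dx":1,"dy":-0.6}]'
python3 -c "
from h import *
to([.55,-.085,.2],-27.6)"
```

```text
t 1.1 pos [ 0.163  -0.5253  0.2195] rpy [180.    0.   17.2] F [ 0.1  0.  -0.8] w 0.0939
shift units [ 20.005 -12.234   0.779] turn units [ 0.    -0.     8.967]invalid input at $[0]: expected keys grip, dx, dy, dz, rx, ry, rz
```

```bash
python3 -m inch '[{"grip":1,"dx":1,"dy":-0.6,"dz":0,"rx":0,"ry":0,"rz":0},{"grip":1,"dx":1,"dy":-0.6,"dz":0,"rx":0,"ry":0,"rz":0},{"grip":1,"dx":1,"dy":-0.6,"dz":0,"rx":0,"ry":0,"rz":0},{"grip":1,"dx":1,"dy":-0.6,"dz":0,"rx":0,"ry":0,"rz":0},{"grip":1,"dx":1,"dy":-0.6,"dz":0,"rx":0,"ry":0,"rz":0},{"grip":1,"dx":1,"dy":-0.6,"dz":0,"rx":0,"ry":0,"rz":0},{"grip":1,"dx":1,"dy":-0.6,"dz":0,"rx":0,"ry":0,"rz":0},{"grip":1,"dx":1,"dy":-0.6,"dz":0,"rx":0,"ry":0,"rz":0},{"grip":1,"dx":1,"dy":-0.6,"dz":0,"rx":0,"ry":0,"rz":0},{"grip":1,"dx":1,"dy":-0.6,"dz":0,"rx":0,"ry":0,"rz":0}]'
python3 -c "
from h import *
to([.55,-.085,.2],-27.6)"
```

```text
time: 2.35
tool_pos: [0.3621, -0.303, 0.2197]
ee_rot: [3.14, -0.001, 0.296]
wrist_force: [0.5, -0.0, 0.2]
width: 0.0942
t 2.35 pos [ 0.3621 -0.303   0.2197] rpy [179.9  -0.   17. ] F [ 0.5 -0.   0.2] w 0.0942
shift units [ 9.731 -6.15   0.784] turn units [ 0.016 -0.017  8.912]
```

```bash
python3 -m inch '[{"grip":1,"dx":0.67,"dy":-0.93,"dz":0.08,"rx":0,"ry":0,"rz":0.9},{"grip":1,"dx":0.67,"dy":-0.93,"dz":0.08,"rx":0,"ry":0,"rz":0.9},{"grip":1,"dx":0.67,"dy":-0.93,"dz":0.08,"rx":0,"ry":0,"rz":0.9},{"grip":1,"dx":0.67,"dy":-0.93,"dz":0.08,"rx":0,"ry":0,"rz":0.9},{"grip":1,"dx":0.67,"dy":-0.93,"dz":0.08,"rx":0,"ry":0,"rz":0.9},{"grip":1,"dx":0.67,"dy":-0.93,"dz":0.08,"rx":0,"ry":0,"rz":0.9},{"grip":1,"dx":0.67,"dy":-0.93,"dz":0.08,"rx":0,"ry":0,"rz":0.9},{"grip":1,"dx":0.67,"dy":-0.93,"dz":0.08,"rx":0,"ry":0,"rz":0.9},{"grip":1,"dx":0.67,"dy":-0.93,"dz":0.08,"rx":0,"ry":0,"rz":0.9},{"grip":1,"dx":0.67,"dy":-0.93,"dz":0.08,"rx":0,"ry":0,"rz":0.9},{"grip":1,"dx":0,"dy":0,"dz":0,"rx":0,"ry":0,"rz":0}]'
python3 - <<'E'
from h import *
to([.55,-.085,.2],-27.6)
p=snap('wrist','w2.png');print(p['eye'],p['orientation'],p['intrinsics'][0,0],p['intrinsics'][:2,2])
for q in ['nest','seat','lip_edge','keeper_knob']:
  print(q,[(np.round(x['pixel'],1),round(x['score'],2)) for x in spotter.place_of(p,q)])
import pickle;pickle.dump(p,open('w2.pkl','wb'))
E
```

```text
time: 3.72
tool_pos: [0.5464, -0.0793, 0.2002]
ee_rot: [3.141, -0.005, -0.512]
wrist_force: [-0.7, 0.6, 0.0]
width: 0.0937
t 3.73 pos [ 0.5464 -0.0793  0.2002] rpy [179.9  -0.3 -29.3] F [-0.7  0.6  0. ] w 0.0937
shift units [0.239 0.127 0.008] turn units [ 0.011 -0.059 -0.347]
[ 0.60241003 -0.11035084  0.36609227] [-2.22398171e-01 -1.57220525e-03 -2.08271147e+00] 302.8433216739696 [260.0580073  188.23678888]
nest [(array([259.6,  91.9]), 0.73)]
seat [(array([259.5,  92. ]), 0.88)]
lip_edge [(array([258.5, 118.3]), 0.56)]
keeper_knob [(array([232.9,  25.1]), 0.76)]
```

View pics/w2.png

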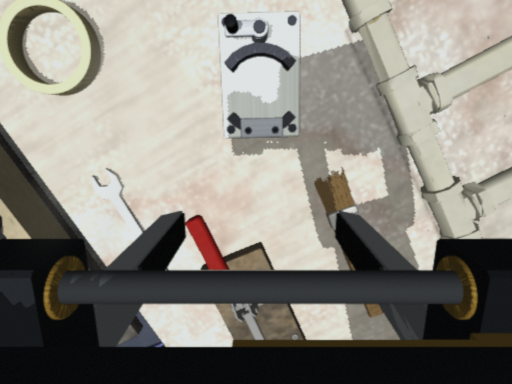

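The nest is clear, at columns 219–299 and rows 11–138. The knob is at about (231,23), so the keeper is open to +y. I'll zoom in and fit the pose.

Run:
```python
import cv2
a=cv2.imread('pics/w2.png')[5:145,205:315];cv2.imwrite('pics/w2c.png',cv2.resize(a,None,fx=4,fy=4,interpolation=cv2.INTER_CUBIC))
```

```text
(no output)
```

View pics/w2c.png

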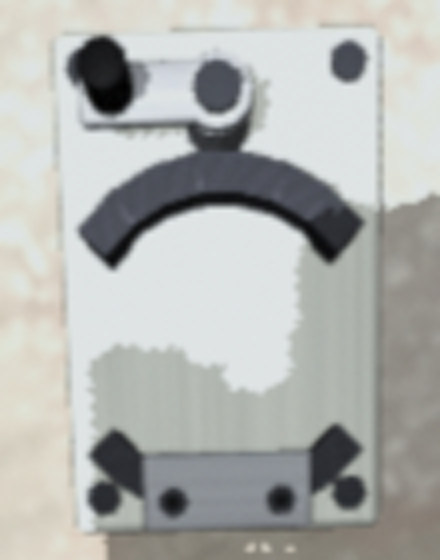

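```bash
cat > fit.py <<'E'
from h import *
import pickle
from scipy.optimize import least_squares
def fit(p,obs,off,sc,extra=0):
    X=np.array([o[0] for o in obs])/1000.;U=np.array([[off[0]+(o[1][0]+.5)/sc-.5,off[1]+(o[1][1]+.5)/sc-.5] for o in obs])
    def f(v,full=False):
        c,s=np.cos(v[2]),np.sin(v[2]);P=X.copy();P[:,:2]=X[:,:2]@np.array([[c,s],[-s,c]])+v[:2]
        q=p
        if len(v)>3:
            q=dict(p);q['orientation']=R.from_matrix(R.from_rotvec(v[3:6]).as_matrix()@rot(p['orientation'])).as_matrix();q['eye']=np.array(p['eye'])+v[6:9]
        r=np.array([proj(q,x) for x in P])-U
        if len(v)>3: return np.r_[r.ravel(),v[3:6]/.004*1,v[6:9]/.002*1]
        return r.ravel()
    for n in (3,9):
        v=least_squares(f,np.r_[.63,-.126,-.48,np.zeros(n-3)],loss='soft_l1').x
        print(n,v[:3].round(4),np.degrees(v[2]).round(2),v[3:].round(4)); print(f(v)[:2*len(X)].reshape(-1,2).round(1).tolist())
    return v
E
python3 - <<'E'
from fit import *
p=pickle.load(open('w2.pkl','rb'))
obs=[((82,44,12),(57,34)),((82,-44,12),(379,25)),((-50,-44,12),(376,526)),((-50,44,12),(79,530)),
((29.6,35.2,36),(80,229)),((29.6,-35.2,36),(362,222)),((-29.6,35.2,36),(90,455)),((-23.1,27.6,36),(116,430)),((-23.1,-27.6,36),(336,425)),((-29.6,-35.2,36),(361,448)),((-28,22,43.5),(142,453)),((-28,-22,43.5),(313,450))]
v=fit(p,obs,(205,5),4)
for k,z in [((103,62),.0675),((109,100),.0435),((217,85),.05)]:
    a=at(p,(205+k[0]/4,5+k[1]/4),z)[:2]-v[:2];c,s=np.cos(v[2]),np.sin(v[2]);print('nest-frame',c*a[0]+s*a[1],-s*a[0]+c*a[1])
E
```

```text
3 [ 0.6284 -0.1263 -0.4908] -28.12 []
[[-1.4, -1.3], [1.2, -1.0], [1.0, 0.2], [-1.0, 0.8], [0.9, -1.8], [-0.5, -1.5], [1.0, 1.3], [1.4, 1.1], [-1.4, 1.2], [-0.5, 1.6], [-0.1, -0.1], [-0.4, -0.3]]
9 [ 0.6289 -0.1266 -0.4908] -28.12 [-0.0005 -0.0009  0.      0.      0.      0.0025]
[[-1.1, -0.6], [0.9, -0.3], [0.7, -0.1], [-0.7, 0.5], [1.2, -1.5], [-0.8, -1.2], [1.3, 1.1], [1.6, 0.9], [-1.6, 1.0], [-0.7, 1.4], [0.1, -0.3], [-0.5, -0.4]]
nest-frame 0.05651174464069883 0.025844087687093713
nest-frame 0.05506558647259379 0.02666874707347383
nest-frame 0.05607897812944738 0.00026639062573794933
```

```bash
python3 -m inch '[{"grip":1,"dx":-0.55,"dy":-0.94,"dz":0,"rx":0,"ry":0,"rz":-0.37},{"grip":1,"dx":-0.55,"dy":-0.94,"dz":0,"rx":0,"ry":0,"rz":-0.37},{"grip":1,"dx":-0.55,"dy":-0.94,"dz":0,"rx":0,"ry":0,"rz":-0.37},{"grip":1,"dx":-0.55,"dy":-0.94,"dz":0,"rx":0,"ry":0,"rz":-0.37},{"grip":1,"dx":-0.55,"dy":-0.94,"dz":0,"rx":0,"ry":0,"rz":-0.37},{"grip":1,"dx":-0.55,"dy":-0.94,"dz":0,"rx":0,"ry":0,"rz":-0.37},{"grip":1,"dx":-0.55,"dy":-0.94,"dz":0,"rx":0,"ry":0,"rz":-0.37},{"grip":1,"dx":-0.55,"dy":-0.94,"dz":0,"rx":0,"ry":0,"rz":-0.37},{"grip":1,"dx":-0.55,"dy":-0.94,"dz":0,"rx":0,"ry":0,"rz":-0.37},{"grip":1,"dx":-0.55,"dy":-0.94,"dz":0,"rx":0,"ry":0,"rz":-0.37}]'
python3 -c "
from h import *
to([.43,.337,.2],0)"
```

```text
time: 5.22
tool_pos: [0.4975, 0.1854, 0.2035]
ee_rot: [3.138, -0.013, -0.194]
wrist_force: [0.0, 0.4, -1.1]
width: 0.0939
t 5.22 pos [0.4975 0.1854 0.2035] rpy [179.8  -0.7 -11.1] F [ 0.   0.4 -1.1] w 0.0939
shift units [-3.817 -5.432  0.072] turn units [ 0.052 -0.139 -2.219]
```

```bash
python3 -m inch '[{"grip":1,"dx":-0.55,"dy":-0.94,"dz":0,"rx":0,"ry":-0.02,"rz":-0.4},{"grip":1,"dx":-0.55,"dy":-0.94,"dz":0,"rx":0,"ry":-0.02,"rz":-0.4},{"grip":1,"dx":-0.55,"dy":-0.94,"dz":0,"rx":0,"ry":-0.02,"rz":-0.4},{"grip":1,"dx":-0.55,"dy":-0.94,"dz":0,"rx":0,"ry":-0.02,"rz":-0.4},{"grip":1,"dx":-0.55,"dy":-0.94,"dz":0,"rx":0,"ry":-0.02,"rz":-0.4},{"grip":1,"dx":-0.55,"dy":-0.94,"dz":0,"rx":0,"ry":-0.02,"rz":-0.3},{"grip":1,"dx":0,"dy":0,"dz":0,"rx":0,"ry":0,"rz":0}]'
python3 - <<'E'
from h import *
to([.43,.337,.2],0)
p=snap('wrist','w3.png')
for q in ['wheel']:
  print(q,[(np.round(x['pixel'],1),round(x['score'],2),at(p,x['pixel'],0)) for x in spotter.place_of(p,q)])
  for r in spotter.regions_of(p,q):
    print(r['extent'],r['score']); ys,xs=np.nonzero(r['pixels']);print(xs.mean(),ys.mean(),at(p,(xs.mean(),ys.mean()),.012))
E
```

```text
time: 6.1
tool_pos: [0.4272, 0.3341, 0.2051]
ee_rot: [3.138, -0.006, 0.011]
wrist_force: [-0.7, 0.1, 0.0]
width: 0.094
t 6.1 pos [0.4272 0.3341 0.2051] rpy [179.8  -0.3   0.6] F [-0.7  0.1  0. ] w 0.094
shift units [ 0.114 -0.114  0.205] turn units [ 0.044 -0.063  0.126]
wheel [(array([259.8, 128.2]), 0.66, array([0.48141974, 0.33422022, 0.        ]))]
[231.8, 97.3, 286.3, 155.0] 0.9
257.58610271903325 127.0132175226586 [0.48306563 0.33685819 0.012     ]
```

View pics/w3.png

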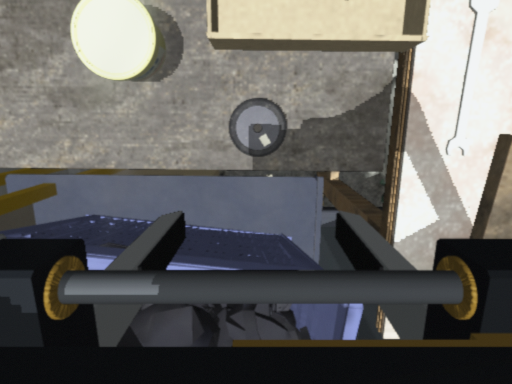

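The wheel shows as a dark disc centred at about (258,127), and the tray edge at row 45 is well clear. I'm descending on it.

```bash
python3 -m inch '[{"grip":1,"dx":0.55,"dy":-0.03,"dz":0.9,"rx":0,"ry":-0.02,"rz":0.03},{"grip":1,"dx":0.55,"dy":-0.03,"dz":0.9,"rx":0.01,"ry":-0.02,"rz":0.03},{"grip":1,"dx":0.55,"dy":-0.03,"dz":0.9,"rx":0.01,"ry":-0.02,"rz":0.03},{"grip":1,"dx":0.55,"dy":-0.03,"dz":0.9,"rx":0.01,"ry":-0.02,"rz":0.03},{"grip":1,"dx":0,"dy":0,"dz":0.9,"rx":0.01,"ry":0,"rz":0},{"grip":1,"dx":0,"dy":0,"dz":0.9,"rx":0,"ry":0,"rz":0},{"grip":1,"dx":0,"dy":0,"dz":0,"rx":0,"ry":0,"rz":0}]'
python3 - <<'E'
from h import *
to([.4825,.3365,.017],0)
p=snap('wrist','w4.png')
print(proj(p,[.4825,.3365,.008]))
E
```

```text
time: 7.12
tool_pos: [0.4912, 0.3268, 0.0683]
ee_rot: [3.14, -0.003, -0.016]
wrist_force: [1.2, 0.2, 0.6]
width: 0.094
t 7.12 pos [0.4912 0.3268 0.0683] rpy [179.9  -0.2  -0.9] F [1.2 0.2 0.6] w 0.094
shift units [-0.36  -0.386  2.048] turn units [ 0.019 -0.035 -0.188]
[247.78161534 215.31536368]
```

View pics/w4.png

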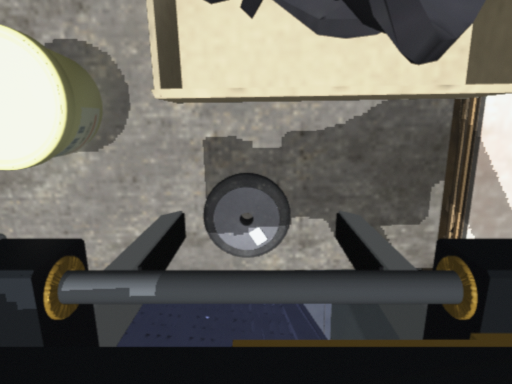

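```bash
python3 -m inch '[{"grip":1,"dx":-0.18,"dy":-0.19,"dz":0.3,"rx":0,"ry":-0.02,"rz":-0.09},{"grip":1,"dx":-0.18,"dy":-0.19,"dz":0.3,"rx":0.01,"ry":-0.02,"rz":-0.09},{"grip":1,"dx":0,"dy":0,"dz":0.2,"rx":0.01,"ry":0,"rz":0},{"grip":1,"dx":0,"dy":0,"dz":0,"rx":0,"ry":0,"rz":0}]'
python3 - <<'E'
from h import *
to([.4825,.3367,.017],0)
E
```

```text
time: 7.68
tool_pos: [0.4845, 0.3383, 0.0521]
ee_rot: [-3.137, -0.007, 0.0]
wrist_force: [-1.4, -0.1, -1.1]
width: 0.0936
t 7.67 pos [0.4845 0.3383 0.0521] rpy [-179.7   -0.4    0. ] F [-1.4 -0.1 -1.1] w 0.0936
shift units [-0.092  0.07   1.403] turn units [-0.051 -0.083  0.001]
```

```bash
python3 -m inch '[{"grip":1,"dx":-0.08,"dy":0.06,"dz":0.4,"rx":-0.05,"ry":-0.08,"rz":0},{"grip":1,"dx":0,"dy":0,"dz":0.45,"rx":0,"ry":0,"rz":0},{"grip":1,"dx":0,"dy":0,"dz":0.4,"rx":0,"ry":0,"rz":0},{"grip":1,"dx":0,"dy":0,"dz":0,"rx":0,"ry":0,"rz":0}]'
python3 - <<'E'
from h import *
to([.4825,.3367,.017],0)
E
```

```text
time: 8.18
tool_pos: [0.4823, 0.3365, 0.0182]
ee_rot: [3.141, 0.001, 0.0]
wrist_force: [-0.7, -0.4, -0.8]
width: 0.0937
t 8.18 pos [0.4823 0.3365 0.0182] rpy [180.   0.   0.] F [-0.7 -0.4 -0.8] w 0.0937
shift units [ 0.009 -0.006  0.05 ] turn units [0.007 0.01  0.002]
```

```bash
python3 -m inch '[{"grip":0.6,"dx":0,"dy":0,"dz":0.05,"rx":0,"ry":0,"rz":0},{"grip":0.3,"dx":0,"dy":0,"dz":0,"rx":0,"ry":0,"rz":0},{"grip":0.3,"dx":0,"dy":0,"dz":0,"rx":0,"ry":0,"rz":0},{"grip":0.3,"dx":0,"dy":0,"dz":0,"rx":0,"ry":0,"rz":0},{"grip":0.3,"dx":0,"dy":0,"dz":0,"rx":0,"ry":0,"rz":0}]'
python3 - <<'E'
from h import *
to([.4825,.3367,.017],0)
p=snap('wrist','w5.png')
E
```

```text
time: 8.8
tool_pos: [0.483, 0.3369, 0.0178]
ee_rot: [-3.141, -0.001, 0.0]
wrist_force: [1.5, 0.1, 0.3]
width: 0.0635
t 8.8 pos [0.483  0.3369 0.0178] rpy [-180.   -0.    0.] F [1.5 0.1 0.3] w 0.0635
shift units [-0.019  0.007  0.033] turn units [-0.002 -0.009  0.001]
```

View pics/w5.png

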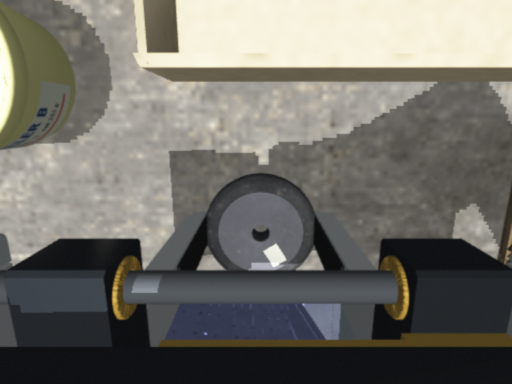

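Run:
```python
from h import *
p=cams.snapshot('wrist')
for x in (.4765,.4825,.4885):
  a=np.linspace(0,2*np.pi,40)
  for z in (.0075,.015):
    P=np.array([proj(p,[x+.034*np.cos(t),.3367+.034*np.sin(t),z]) for t in a]);print(x,z,P.min(0),P.max(0),proj(p,[x,.3367,.017]))
im=p['frame'];im=im[160:300,150:370,::-1];im=cv2.convertScaleAbs(im,alpha=1.6,beta=20);cv2.imwrite('pics/w5c.png',cv2.resize(im,None,fx=3.6,fy=3.6,interpolation=cv2.INTER_CUBIC))
```

```text
0.4765 0.0075 [205.75224    182.88769965] [315.30955501 285.95418854] [260.57013485 242.75093346]
0.4765 0.015 [203.54724087 185.62556924] [317.56959691 292.47862339] [260.57013485 242.75093346]
0.4825 0.0075 [205.35718317 172.92982391] [315.71349542 277.50044734] [260.57505632 233.16029921]
0.4825 0.015 [203.1190517  175.26428428] [318.00728396 283.74091442] [260.57505632 233.16029921]
0.4885 0.0075 [204.95616507 162.82004515] [316.12337139 268.92799212] [260.58005355 223.42203173]
0.4885 0.015 [202.68430866 164.73814268] [318.45166854 274.87566084] [260.58005355 223.42203173]
```

View pics/w5c.png

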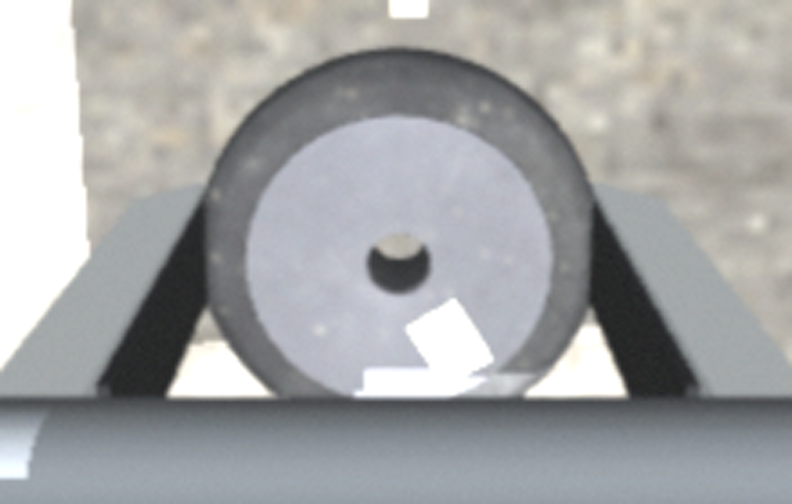

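The grip is good: the wheel sits square between the pads and centred at TCP x to within 0.5 mm. I'm lifting it.

```bash
cat >> h.py <<'E'
NX,NY,NYAW=.6287,-.1264,-28.1
WT=np.array([-.0005,0,.0178])
def seat(xc,zc,tilt,yc=0,w=None):
    """wheel underside centre at nest (xc,yc) mm, zc mm above floor"""
    w=WT if w is None else w
    T=R.from_euler('z',NYAW,degrees=True)*R.from_euler('x',np.pi)*R.from_euler('y',tilt,degrees=True)
    W=np.array([NX,NY,.018])+R.from_euler('z',NYAW,degrees=True).apply(np.array([xc,yc,zc])/1000.)
    to(W-T.apply(w),NYAW,tilt)
    o=robot.get_obs();C=R.from_euler('xyz',o['ee_rot']);a=R.from_euler('z',-NYAW,degrees=True).apply(o['tool_pos']+C.apply(w)-np.array([NX,NY,.018]))*1000
    n=R.from_euler('z',-NYAW,degrees=True).apply(-C.as_matrix()[:,2]);print('wheel in seat frame mm',a.round(1),'tilt deg',np.degrees(np.arcsin(-n[0])).round(1),'roll',np.degrees(n[1]).round(1))
E
python3 -m inch '[{"grip":0.3,"dx":0,"dy":0,"dz":-0.6,"rx":0,"ry":0,"rz":0},{"grip":0.3,"dx":0,"dy":0,"dz":-1,"rx":0,"ry":0,"rz":0},{"grip":0.3,"dx":0,"dy":0,"dz":-1,"rx":0,"ry":0,"rz":0},{"grip":0.3,"dx":0,"dy":0,"dz":-1,"rx":0,"ry":0,"rz":0},{"grip":0.3,"dx":0,"dy":0,"dz":-1,"rx":0,"ry":0,"rz":0},{"grip":0.3,"dx":0,"dy":0.5,"dz":-1,"rx":0,"ry":0,"rz":0},{"grip":0.3,"dx":0,"dy":0.9,"dz":-1,"rx":0,"ry":0,"rz":0},{"grip":0.3,"dx":0,"dy":0.9,"dz":-1,"rx":0,"ry":0,"rz":0},{"grip":0.3,"dx":0,"dy":0,"dz":0,"rx":0,"ry":0,"rz":0}]'
python3 - <<'E'
from h import *
seat(9,130,22)
p=snap('wrist','w6.png')
E
```

```text
time: 10.02
tool_pos: [0.4835, 0.2788, 0.2236]
ee_rot: [-3.137, -0.01, 0.001]
wrist_force: [0.0, -0.0, -0.3]
width: 0.0635
t 10.03 pos [0.4835 0.2788 0.2236] rpy [-1.797e+02 -6.000e-01  1.000e-01] F [ 0.  -0.  -0.3] w 0.0635
shift units [ 5.865 16.279  2.338] turn units [-1.161  4.211  5.547]
wheel in seat frame mm [-319.3  289.   187.7] tilt deg 0.4 roll -0.5
```

View pics/w6.png

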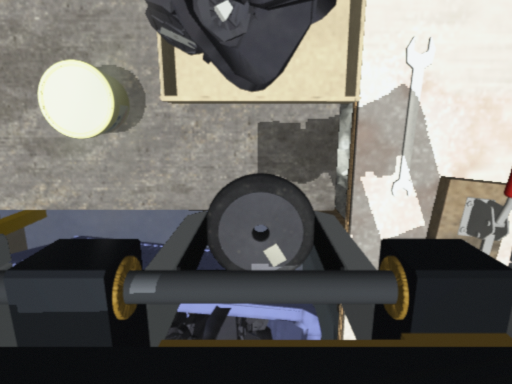

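The wheel is lifted and level in the jaws. I'm carrying it to the nest and turning on the way.

```bash
python3 -m inch '[{"grip":0.3,"dx":0.6,"dy":0.9,"dz":0,"rx":0,"ry":0,"rz":0.5},{"grip":0.3,"dx":0.6,"dy":0.9,"dz":0,"rx":0,"ry":0,"rz":0.5},{"grip":0.3,"dx":0.6,"dy":0.9,"dz":0,"rx":0,"ry":0,"rz":0.5},{"grip":0.3,"dx":0.6,"dy":0.9,"dz":0,"rx":0,"ry":0,"rz":0.5},{"grip":0.3,"dx":0.6,"dy":0.9,"dz":0,"rx":0,"ry":0,"rz":0.5},{"grip":0.3,"dx":0.6,"dy":0.9,"dz":0,"rx":0,"ry":0,"rz":0.5},{"grip":0.3,"dx":0.6,"dy":0.9,"dz":0,"rx":0,"ry":0,"rz":0.5},{"grip":0.3,"dx":0.6,"dy":0.9,"dz":0,"rx":0,"ry":0,"rz":0.5},{"grip":0.3,"dx":0.6,"dy":0.9,"dz":0,"rx":0,"ry":0,"rz":0.5},{"grip":0.3,"dx":0.6,"dy":0.9,"dz":0,"rx":0,"ry":0,"rz":0.5},{"grip":0.3,"dx":0.6,"dy":0.9,"dz":0,"rx":0,"ry":0,"rz":0.5}]'
python3 - <<'E'
from h import *
seat(9,130,22)
E
```

```text
time: 11.45
tool_pos: [0.5863, 0.0094, 0.199]
ee_rot: [3.137, 0.025, -0.478]
wrist_force: [-0.1, -0.3, -0.2]
width: 0.0633
t 11.45 pos [0.5863 0.0094 0.199 ] rpy [179.7   1.5 -27.4] F [-0.1 -0.3 -0.2] w 0.0633
shift units [4.151 4.037 1.285] turn units [0.026 4.69  0.149]
wheel in seat frame mm [-102.3   99.7  163.2] tilt deg -1.4 roll 0.3
```

```bash
python3 -m inch '[{"grip":0.3,"dx":0.6,"dy":0.7,"dz":0.1,"rx":0,"ry":0.7,"rz":0},{"grip":0.3,"dx":0.6,"dy":0.7,"dz":0.1,"rx":0,"ry":0.7,"rz":0},{"grip":0.3,"dx":0.6,"dy":0.7,"dz":0.1,"rx":0,"ry":0.7,"rz":0},{"grip":0.3,"dx":0.6,"dy":0.7,"dz":0.1,"rx":0,"ry":0.7,"rz":0},{"grip":0.3,"dx":0.6,"dy":0.7,"dz":0.1,"rx":0,"ry":0.7,"rz":0},{"grip":0.3,"dx":0.6,"dy":0.5,"dz":0.1,"rx":0,"ry":0.7,"rz":0},{"grip":0.3,"dx":0,"dy":0,"dz":0,"rx":0,"ry":0,"rz":0}]'
python3 - <<'E'
from h import *
seat(10,90,22)
p=snap('wrist','w7.png')
s=snap('scene','s7.png');cv2.imwrite('pics/s7c.png',cv2.resize(s['frame'][60:220,200:400,::-1],None,fx=3.7,fy=3.7,interpolation=cv2.INTER_CUBIC))
E
```

```text
time: 12.32
tool_pos: [0.6193, -0.1187, 0.1794]
ee_rot: [3.134, -0.328, -0.472]
wrist_force: [-0.3, 0.9, -0.4]
width: 0.0631
t 12.32 pos [ 0.6193 -0.1187  0.1794] rpy [179.6 -18.8 -27. ] F [-0.3  0.9 -0.4] w 0.0631
shift units [-0.113  0.091  2.275] turn units [0.01  0.64  0.203]
wheel in seat frame mm [ -6.6   2.4 144.4] tilt deg 18.8 roll 0.1
```

View pics/w7.png

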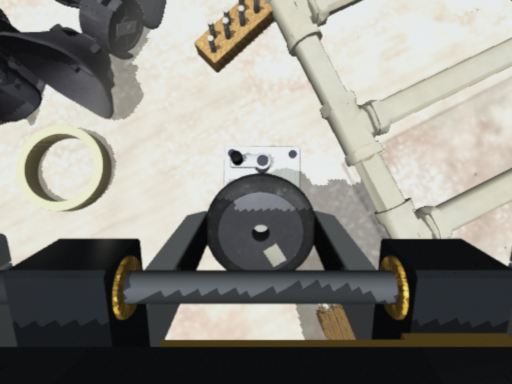

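View pics/s7c.png

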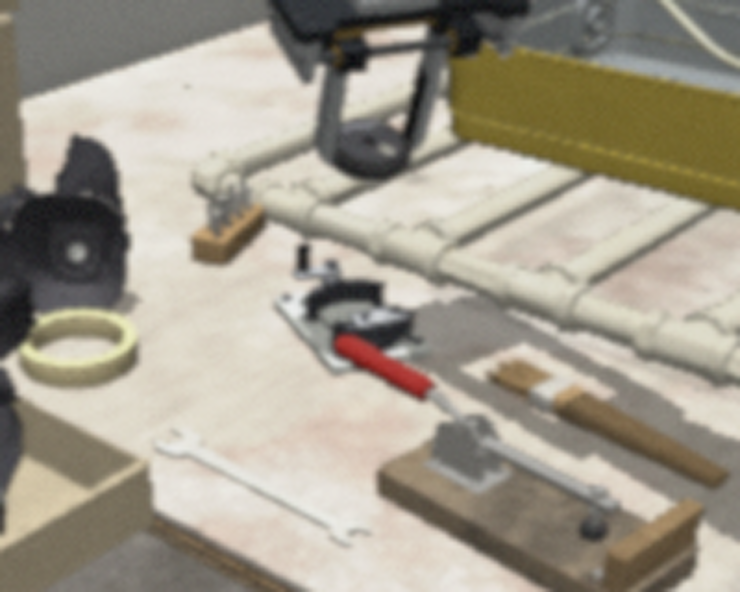

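```bash
python3 -m inch '[{"grip":0.3,"dx":0,"dy":0.05,"dz":0.7,"rx":0,"ry":0.3,"rz":0.1},{"grip":0.3,"dx":0,"dy":0.05,"dz":0.7,"rx":0,"ry":0.3,"rz":0.1},{"grip":0.3,"dx":0,"dy":0,"dz":0.7,"rx":0,"ry":0,"rz":0},{"grip":0.3,"dx":0,"dy":0,"dz":0,"rx":0,"ry":0,"rz":0}]'
python3 - <<'E'
from h import *
seat(10,45,22)
E
```

```text
time: 12.92
tool_pos: [0.6366, -0.1255, 0.1285]
ee_rot: [-3.14, -0.378, -0.487]
wrist_force: [0.5, 0.5, -1.0]
width: 0.0633
t 12.93 pos [ 0.6366 -0.1255  0.1285] rpy [-179.9  -21.7  -27.9] F [ 0.5  0.5 -1. ] w 0.0633
shift units [-0.824  0.183  1.775] turn units [-0.031  0.064  0.039]
wheel in seat frame mm [12.6  4.6 93.8] tilt deg 21.7 roll -0.2
```

```bash
python3 -m inch '[{"grip":0.3,"dx":-0.28,"dy":0.07,"dz":0.6,"rx":-0.01,"ry":0.02,"rz":0},{"grip":0.3,"dx":-0.28,"dy":0.06,"dz":0.6,"rx":-0.01,"ry":0.02,"rz":0},{"grip":0.3,"dx":-0.26,"dy":0.05,"dz":0.55,"rx":-0.01,"ry":0.02,"rz":0},{"grip":0.3,"dx":0,"dy":0,"dz":0,"rx":0,"ry":0,"rz":0}]'
python3 - <<'E'
from h import *
seat(9,20,22)
p=snap('wrist','w8.png')
E
```

```text
time: 13.42
tool_pos: [0.6319, -0.128, 0.0773]
ee_rot: [3.14, -0.383, -0.487]
wrist_force: [0.8, 0.6, -0.8]
width: 0.0637
t 13.43 pos [ 0.6319 -0.128   0.0773] rpy [179.9 -22.  -27.9] F [ 0.8  0.6 -0.8] w 0.0637
shift units [-0.369  0.005  0.828] turn units [-0.003  0.008  0.042]
wheel in seat frame mm [ 9.8  0.2 42.7] tilt deg 22.0 roll -0.0
```

View pics/w8.png

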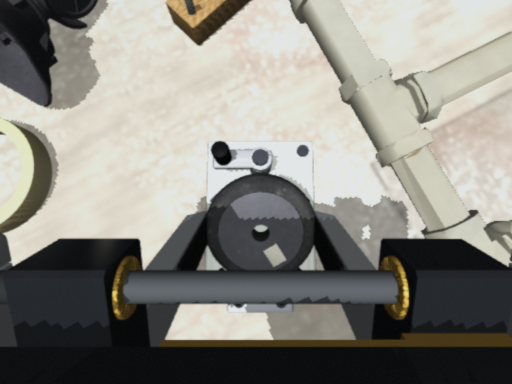

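Run:
```python
from h import *
p=cams.snapshot('wrist')
Q=lambda x,y,z: proj(p,np.array([NX,NY,0])+R.from_euler('z',NYAW,degrees=True).apply(np.array([x,y,z])/1000)).round(1)
print(Q(82,44,12),Q(82,-44,12),'pivot',Q(58,0,50),'knobtop',Q(58,26,67.5),'liptop outer?',Q(-48,22,43.5),Q(-50,44,12),Q(-50,-44,12))
im=p['frame'][130:320,190:330,::-1];cv2.imwrite('pics/w8c.png',cv2.resize(im,None,fx=3,fy=3,interpolation=cv2.INTER_CUBIC))
```

```text
[208.4 140.2] [313.3 140.6] pivot [261.  156.4] knobtop [220.8 149.1] liptop outer? [227.5 312.7] [203.2 305.2] [317.4 305.6]
```

View pics/w8c.png

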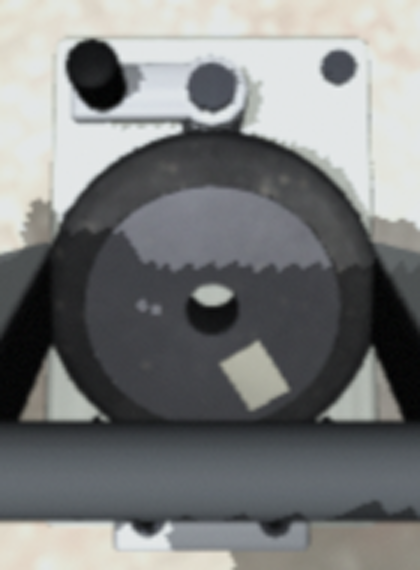

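```bash
python3 -m inch '[{"grip":0.3,"dx":-0.18,"dy":0,"dz":0.4,"rx":0,"ry":0,"rz":0.04},{"grip":0.3,"dx":-0.19,"dy":0,"dz":0.42,"rx":0,"ry":0,"rz":0},{"grip":0.3,"dx":0,"dy":0,"dz":0,"rx":0,"ry":0,"rz":0}]'
python3 - <<'E'
from h import *
seat(9,12.5,22)
E
```

```text
time: 13.9
tool_pos: [0.6337, -0.1281, 0.0576]
ee_rot: [-3.139, -0.39, -0.491]
wrist_force: [-0.7, -0.5, -1.3]
width: 0.0629
t 13.9 pos [ 0.6337 -0.1281  0.0576] rpy [-179.9  -22.3  -28.1] F [-0.7 -0.5 -1.3] w 0.0629
shift units [-0.248  0.035  0.346] turn units [-0.021 -0.07  -0.008]
wheel in seat frame mm [11.5  0.9 22.9] tilt deg 22.3 roll -0.1
```

```bash
python3 -m inch '[{"grip":0.3,"dx":-0.13,"dy":0.02,"dz":0.17,"rx":-0.01,"ry":-0.04,"rz":0},{"grip":0.3,"dx":-0.13,"dy":0.01,"dz":0.17,"rx":0,"ry":0,"rz":0},{"grip":0.3,"dx":0,"dy":0,"dz":0,"rx":0,"ry":0,"rz":0}]'
python3 - <<'E'
from h import *
seat(0.5,12,22)
E
```

```text
time: 14.28
tool_pos: [0.6309, -0.1274, 0.0468]
ee_rot: [-3.14, -0.387, -0.491]
wrist_force: [1.1, 0.2, 0.4]
width: 0.0636
t 14.28 pos [ 0.6309 -0.1274  0.0468] rpy [-179.9  -22.2  -28.1] F [1.1 0.2 0.4] w 0.0636
shift units [-0.304  0.006 -0.121] turn units [-0.012 -0.033 -0.007]
wheel in seat frame mm [ 8.7  0.2 12.1] tilt deg 22.2 roll -0.1
```

```bash
python3 -m inch '[{"grip":0.3,"dx":-0.1,"dy":0,"dz":-0.04,"rx":0,"ry":-0.02,"rz":0},{"grip":0.3,"dx":-0.1,"dy":0,"dz":-0.04,"rx":0,"ry":0,"rz":0},{"grip":0.3,"dx":-0.08,"dy":0,"dz":-0.03,"rx":0,"ry":0,"rz":0},{"grip":0.3,"dx":0,"dy":0,"dz":0,"rx":0,"ry":0,"rz":0}]'
python3 - <<'E'
from h import *
seat(0.5,12,22)
p=snap('wrist','w9.png')
s=snap('scene','s9.png');cv2.imwrite('pics/s9c.png',cv2.resize(s['frame'][90:190,240:360,::-1],None,fx=6,fy=6,interpolation=cv2.INTER_CUBIC))
E
```

```text
time: 14.78
tool_pos: [0.6243, -0.1237, 0.0476]
ee_rot: [-3.14, -0.386, -0.491]
wrist_force: [0.3, -0.4, -0.8]
width: 0.0638
t 14.78 pos [ 0.6243 -0.1237  0.0476] rpy [-179.9  -22.1  -28.1] F [ 0.3 -0.4 -0.8] w 0.0638
shift units [-0.034  0.014  0.024] turn units [-0.017 -0.028 -0.008]
wheel in seat frame mm [ 1.1  0.4 12.9] tilt deg 22.1 roll -0.1
```

View pics/w9.png

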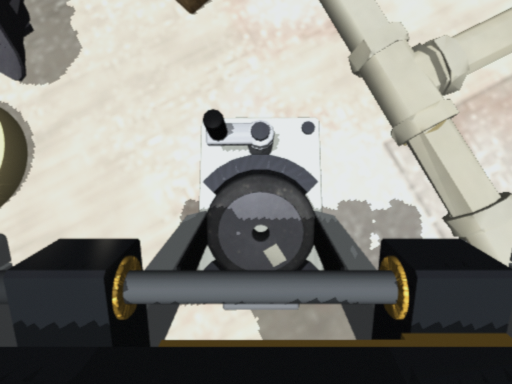

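View pics/s9c.png

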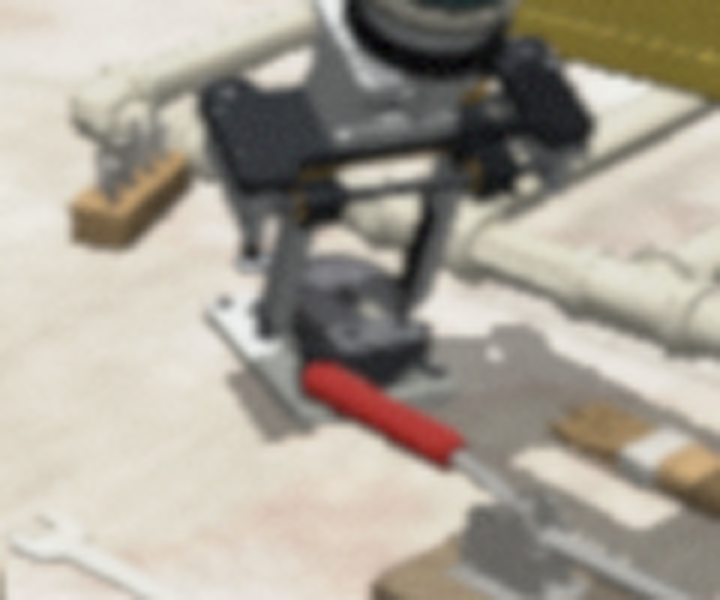

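No contact forces. The wheel is tilted 22° with its low edge under the lip (lip plate at rows 300–308), and its centre is within about 1 mm of the seat axis. Now levelling in steps.

Run:
```python
from h import *
seat(0.5,8.3,15)
```

```text
t 14.88 pos [ 0.6244 -0.1238  0.0476] rpy [-179.9  -22.1  -28.1] F [-0.  -0.9  0.3] w 0.063
shift units [-0.009  0.012  0.167] turn units [-0.017 -1.429 -0.008]
wheel in seat frame mm [ 1.3  0.3 12.9] tilt deg 22.1 roll -0.1
```

```bash
python3 -m inch '[{"grip":0.3,"dx":0,"dy":0,"dz":0.08,"rx":0,"ry":-0.7,"rz":0},{"grip":0.3,"dx":0,"dy":0,"dz":0.08,"rx":0,"ry":-0.7,"rz":0},{"grip":0.3,"dx":0,"dy":0,"dz":0,"rx":0,"ry":0,"rz":0}]'
python3 - <<'E'
from h import *
seat(0.5,4.8,8)
E
```

```text
time: 15.25
tool_pos: [0.6257, -0.1243, 0.0439]
ee_rot: [-3.14, -0.262, -0.491]
wrist_force: [-0.5, 0.3, -0.1]
width: 0.0633
t 15.25 pos [ 0.6257 -0.1243  0.0439] rpy [-179.9  -15.   -28.1] F [-0.5  0.3 -0.1] w 0.0633
shift units [0.049 0.016 0.153] turn units [-0.019 -1.398 -0.003]
wheel in seat frame mm [0.5 0.4 8.5] tilt deg 15.0 roll -0.1
```

```bash
python3 -m inch '[{"grip":0.3,"dx":0.03,"dy":0.01,"dz":0.08,"rx":0,"ry":-0.7,"rz":0},{"grip":0.3,"dx":0.03,"dy":0,"dz":0.08,"rx":0,"ry":-0.7,"rz":0},{"grip":0.3,"dx":0,"dy":0,"dz":0,"rx":0,"ry":0,"rz":0}]'
python3 - <<'E'
from h import *
seat(0.5,1,0)
E
```

```text
time: 15.62
tool_pos: [0.6268, -0.1252, 0.0396]
ee_rot: [-3.14, -0.138, -0.49]
wrist_force: [0.2, 0.1, -0.9]
width: 0.0635
t 15.62 pos [ 0.6268 -0.1252  0.0396] rpy [-179.9   -7.9  -28.1] F [ 0.2  0.1 -0.9] w 0.0635
shift units [0.115 0.006 0.128] turn units [-0.013 -1.578  0.003]
wheel in seat frame mm [-0.3  0.2  3.9] tilt deg 7.9 roll -0.1
```

```bash
python3 -m inch '[{"grip":0.3,"dx":0.07,"dy":0,"dz":0.05,"rx":0,"ry":-0.8,"rz":0},{"grip":0.3,"dx":0.05,"dy":0,"dz":0.06,"rx":0,"ry":-0.78,"rz":0},{"grip":0.3,"dx":0,"dy":0,"dz":0,"rx":0,"ry":0,"rz":0}]'
python3 - <<'E'
from h import *
seat(0.5,0,0)
p=snap('wrist','w10.png')
Q=lambda x,y,z: proj(p,np.array([NX,NY,0])+R.from_euler('z',NYAW,degrees=True).apply(np.array([x,y,z])/1000)).round(1)
print(Q(82,44,12),Q(82,-44,12),'pivot',Q(58,0,50),'knobtop',Q(58,26,67.5),'wallin',Q(36,0,36),'wheel far',Q(34,0,25.5))
im=p['frame'][30:320,150:370,::-1];cv2.imwrite('pics/w10c.png',cv2.resize(im,None,fx=2,fy=2,interpolation=cv2.INTER_CUBIC))
E
```

```text
time: 16.0
tool_pos: [0.6279, -0.1256, 0.0364]
ee_rot: [-3.141, 0.001, -0.489]
wrist_force: [-1.0, 0.3, -0.2]
width: 0.0631
t 16.0 pos [ 0.6279 -0.1256  0.0364] rpy [-1.8e+02  1.0e-01 -2.8e+01] F [-1.   0.3 -0.2] w 0.0631
shift units [0.082 0.013 0.024] turn units [-0.004  0.016  0.011]
wheel in seat frame mm [-1.6  0.3  0.6] tilt deg -0.1 roll -0.0
[187.2  86.9] [334.6  87. ] pivot [261.1 130.5] knobtop [201.7 132. ] wallin [260.9 169.8] wheel far [260.9 170.1]
```

View pics/w10c.png

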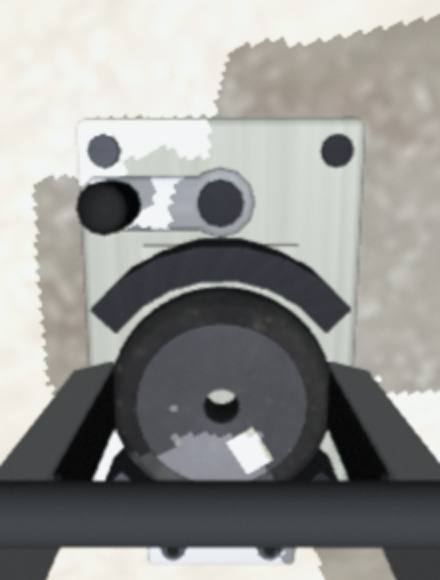

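The wheel is levelled, with its estimated underside 0.6 mm above the floor and no side load. I'll lower it the rest of the way and release.

```bash
python3 -m inch '[{"grip":0.3,"dx":0.05,"dy":0,"dz":0.04,"rx":0,"ry":0,"rz":0},{"grip":0.3,"dx":0,"dy":0,"dz":0,"rx":0,"ry":0,"rz":0},{"grip":0.9,"dx":0,"dy":0,"dz":0,"rx":0,"ry":0,"rz":0},{"grip":0.9,"dx":0,"dy":0,"dz":0,"rx":0,"ry":0,"rz":0},{"grip":0.9,"dx":0,"dy":0,"dz":0,"rx":0,"ry":0,"rz":0},{"grip":0.9,"dx":0,"dy":0,"dz":0,"rx":0,"ry":0,"rz":0}]'
python3 - <<'E'
from h import *
seat(0.5,0,0)
E
```

```text
time: 16.8
tool_pos: [0.6275, -0.1248, 0.0362]
ee_rot: [-3.141, -0.001, -0.488]
wrist_force: [0.1, 0.2, -0.3]
width: 0.0846
t 16.8 pos [ 0.6275 -0.1248  0.0362] rpy [-1.8e+02 -1.0e-01 -2.8e+01] F [ 0.1  0.2 -0.3] w 0.0846
shift units [0.113 0.033 0.015] turn units [-0.003 -0.016  0.026]
wheel in seat frame mm [-2.3  0.8  0.4] tilt deg 0.1 roll -0.0
```

```bash
python3 -m inch '[{"grip":0.9,"dx":0,"dy":0,"dz":-0.5,"rx":0,"ry":0,"rz":0},{"grip":0.9,"dx":0,"dy":0,"dz":-0.8,"rx":0,"ry":0,"rz":0},{"grip":0.9,"dx":-0.3,"dy":0,"dz":-1,"rx":0,"ry":0,"rz":0},{"grip":0.9,"dx":-0.6,"dy":0,"dz":-1,"rx":0,"ry":0,"rz":0},{"grip":0.9,"dx":-0.6,"dy":0,"dz":-0.8,"rx":0,"ry":0,"rz":0},{"grip":0.9,"dx":0,"dy":0,"dz":0,"rx":0,"ry":0,"rz":0}]'
python3 - <<'E'
from h import *
to([.59,-.105,.14],-28.1)
p=snap('wrist','w11.png');import pickle;pickle.dump(p,open('w11.pkl','wb'))
im=p['frame'][30:250,170:350,::-1];cv2.imwrite('pics/w11c.png',cv2.resize(im,None,fx=2.7,fy=2.7,interpolation=cv2.INTER_CUBIC))
s=snap('scene','s11.png');cv2.imwrite('pics/s11c.png',cv2.resize(s['frame'][90:190,240:360,::-1],None,fx=6,fy=6,interpolation=cv2.INTER_CUBIC))
E
```

```text
time: 17.55
tool_pos: [0.5949, -0.1074, 0.1465]
ee_rot: [-3.14, -0.006, -0.489]
wrist_force: [-0.1, -0.6, -0.7]
width: 0.0846
t 17.55 pos [ 0.5949 -0.1074  0.1465] rpy [-179.9   -0.4  -28. ] F [-0.1 -0.6 -0.7] w 0.0846
shift units [-0.22   0.006  0.258] turn units [-0.015 -0.073  0.02 ]
```

View pics/w11c.png

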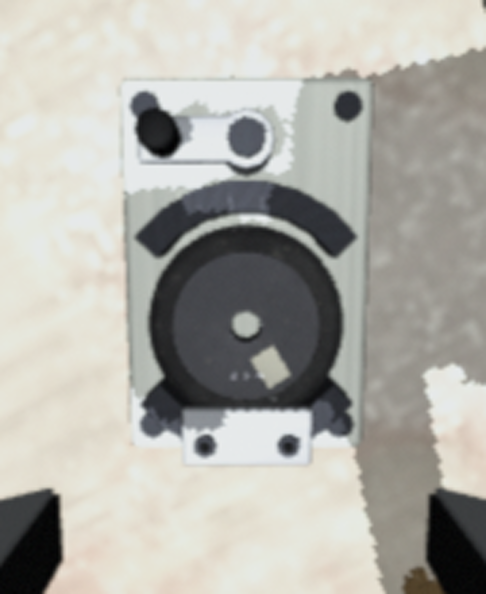

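View pics/s11c.png

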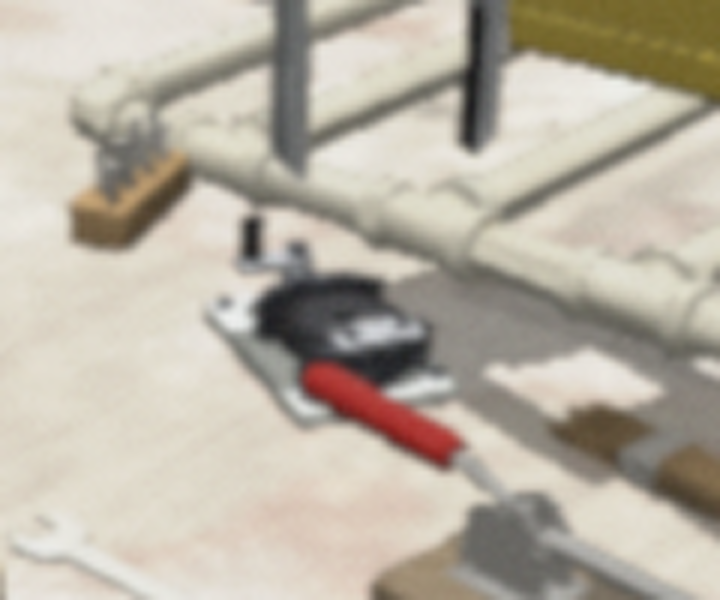

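Run:
```python
from fit import *
p=pickle.load(open('w11.pkl','rb'))
obs=[((82,44,12),(123,80)),((82,-44,12),(371,80)),((29.6,35.2,36),(137,237)),((29.6,-35.2,36),(356,236)),((-28,22,43.5),(183,410)),((-28,-22,43.5),(312,409)),((-50,44,12),(134,446))]
v=fit(p,obs,(170,30),2.7)
def nf(px,z,v=v):
    a=at(p,(170+px[0]/2.7,30+px[1]/2.7),z)[:2]-v[:2];c,s=np.cos(v[2]),np.sin(v[2]);return np.round([1000*(c*a[0]+s*a[1]),1000*(-s*a[0]+c*a[1])],1)
print('hub',nf((246,324.5),.034),'far edge',nf((246,226),.0265),'L',nf((150,323),.027),'R',nf((343,323),.027))
print('pivot',nf((246,136),.0435+.004),'knobtop',nf((157,130),.0675))
```

```text
3 [ 0.6273 -0.1258 -0.4864] -27.87 []
[[-1.4, -0.2], [1.6, -0.5], [1.3, -0.7], [-0.5, -0.5], [-0.2, 0.4], [0.5, 0.7], [-0.9, 2.1]]
9 [ 0.6272 -0.1257 -0.4868] -27.89 [ 0.0005  0.0003 -0.     -0.      0.      0.0021]
[[-1.1, 0.2], [1.2, -0.0], [1.6, -0.7], [-0.8, -0.4], [-0.1, -0.0], [0.3, 0.2], [-0.6, 1.5]]
hub [-0.1  0.2] far edge [32.5  0.1] L [-0.2 33.6] R [ -0.3 -33.6]
pivot [59.   0.2] knobtop [58.2 25.5]
```

The fit puts the wheel centred in the seat (hub offset about 0.2 mm) and flat, with floor visible through the bore, and the knob at nest (58,26). Now for the keeper: I'll go above the knob with the tool turned 45°.

```bash
cat >> h.py <<'E'
NX,NY,NYAW=.6273,-.1258,-27.9
def knob(ang,z,yaw,dt=0):
    a=np.radians(180-np.degrees(ang)); k=np.array([.058+.026*np.cos(a),.026*np.sin(a),0])
    P=np.array([NX,NY,0])+R.from_euler('z',NYAW,degrees=True).apply(k);P[2]=z
    to(P,yaw)
    o=robot.get_obs();q=R.from_euler('z',-NYAW,degrees=True).apply(o['tool_pos']-np.array([NX,NY,0]))*1000;print('tcp nest',q.round(1),'ang',np.arctan2(q[1],58-q[0]).round(3),'r',np.hypot(q[1],q[0]-58).round(1),'j',o['joint_positions'].round(2))
E
python3 -c "
from h import *
knob(1.57,.11,-73)"
```

```text
t 17.65 pos [ 0.5942 -0.1075  0.1436] rpy [-1.8e+02 -1.0e-01 -2.8e+01] F [ 0.9 -0.1  0.7] w 0.0845
shift units [ 3.826 -1.021  1.352] turn units [-0.012 -0.021  8.996]
tcp nest [-37.8   0.7 143.6] ang 0.007 r 95.8 j [-0.27  0.23  1.36 -0.    1.55  1.79]
```

```bash
python3 -m inch '[{"grip":0.5,"dx":0,"dy":0,"dz":0,"rx":0,"ry":0,"rz":-1},{"grip":0.3,"dx":0,"dy":0,"dz":0,"rx":0,"ry":0,"rz":-1},{"grip":0.3,"dx":0,"dy":0,"dz":0,"rx":0,"ry":0,"rz":-1},{"grip":0.3,"dx":0,"dy":0,"dz":0,"rx":0,"ry":0,"rz":-1},{"grip":0.3,"dx":0,"dy":0,"dz":0,"rx":0,"ry":0,"rz":-1},{"grip":0.3,"dx":0,"dy":0,"dz":0,"rx":0,"ry":0,"rz":-1},{"grip":0.3,"dx":0,"dy":0,"dz":0,"rx":0,"ry":0,"rz":-1},{"grip":0.3,"dx":0,"dy":0,"dz":0,"rx":0,"ry":0,"rz":-1},{"grip":0.3,"dx":0,"dy":0,"dz":0,"rx":0,"ry":0,"rz":-1},{"grip":0.3,"dx":0,"dy":0,"dz":0,"rx":0,"ry":0,"rz":-1},{"grip":0.3,"dx":0,"dy":0,"dz":0,"rx":0,"ry":0,"rz":-1},{"grip":0.3,"dx":0,"dy":0,"dz":0,"rx":0,"ry":0,"rz":-1}]'
python3 -m inch '[{"grip":0.3,"dx":0,"dy":0,"dz":0,"rx":0,"ry":0,"rz":-1},{"grip":0.3,"dx":0,"dy":0,"dz":0,"rx":0,"ry":0,"rz":-1},{"grip":0.3,"dx":0,"dy":0,"dz":0,"rx":0,"ry":0,"rz":-1},{"grip":0.3,"dx":0,"dy":0,"dz":0,"rx":0,"ry":0,"rz":-1},{"grip":0.3,"dx":0,"dy":0,"dz":0,"rx":0,"ry":0,"rz":-1},{"grip":0.3,"dx":0,"dy":0,"dz":0,"rx":0,"ry":0,"rz":-1},{"grip":0.3,"dx":0,"dy":0,"dz":0,"rx":0,"ry":0,"rz":-1},{"grip":0.3,"dx":0,"dy":0,"dz":0,"rx":0,"ry":0,"rz":-1},{"grip":0.3,"dx":0,"dy":0,"dz":0,"rx":0,"ry":0,"rz":-1},{"grip":0.3,"dx":0,"dy":0,"dz":0,"rx":0,"ry":0,"rz":-1},{"grip":0.3,"dx":0,"dy":0,"dz":0,"rx":0,"ry":0,"rz":-1}]'
python3 -c "
from h import *
knob(1.57,.11,95)"
```

```text
time: 19.15
tool_pos: [0.5906, -0.1096, 0.1202]
ee_rot: [-3.118, 0.022, 0.59]
wrist_force: [1.1, 0.6, 0.1]
width: 0.0281
time: 20.52
tool_pos: [0.5865, -0.1114, 0.0978]
ee_rot: [-3.079, -0.016, 1.579]
wrist_force: [1.0, 0.3, -0.1]
width: 0.0281
t 20.52 pos [ 0.5865 -0.1114  0.0978] rpy [-176.4   -0.9   90.4] F [ 1.   0.3 -0.1] w 0.0281
shift units [-0.765  4.122 -0.762] turn units [-0.713 -0.216 -0.905]
tcp nest [-42.8  -6.4  97.8] ang -0.063 r 101.0 j [-0.28  0.29  1.38 -0.    1.54 -0.29]
```

```bash
python3 -m inch '[{"grip":0.3,"dx":0,"dy":0.2,"dz":-0.8,"rx":-0.7,"ry":-0.2,"rz":-0.9},{"grip":0.3,"dx":-0.15,"dy":0.8,"dz":-0.2,"rx":0,"ry":0,"rz":0},{"grip":0.3,"dx":-0.15,"dy":0.8,"dz":0,"rx":0,"ry":0,"rz":0},{"grip":0.3,"dx":-0.15,"dy":0.8,"dz":0,"rx":0,"ry":0,"rz":0},{"grip":0.3,"dx":-0.1,"dy":0.8,"dz":0,"rx":0,"ry":0,"rz":0},{"grip":0.3,"dx":-0.1,"dy":0.6,"dz":0,"rx":0,"ry":0,"rz":0},{"grip":0.3,"dx":0,"dy":0,"dz":0,"rx":0,"ry":0,"rz":0}]'
python3 - <<'E'
from h import *
knob(1.57,.1,95)
p=snap('wrist','w12.png')
Q=lambda x,y,z: proj(p,np.array([NX,NY,0])+R.from_euler('z',NYAW,degrees=True).apply(np.array([x,y,z])/1000)).round(1)
print(Q(58,26,67.5))
E
```

```text
time: 21.4
tool_pos: [0.689, -0.121, 0.1069]
ee_rot: [-3.122, -0.008, 1.658]
wrist_force: [-0.2, -0.1, -0.4]
width: 0.0282
t 21.4 pos [ 0.689  -0.121   0.1069] rpy [-178.9   -0.4   95. ] F [-0.2 -0.1 -0.4] w 0.0282
shift units [-0.366  0.043  0.27 ] turn units [-0.222 -0.087  0.005]
tcp nest [ 52.2  33.1 106.9] ang 1.398 r 33.6 j [-0.26  0.48  1.11  0.    1.58 -0.34]
[262.5 225.1]
```

View pics/w12.png

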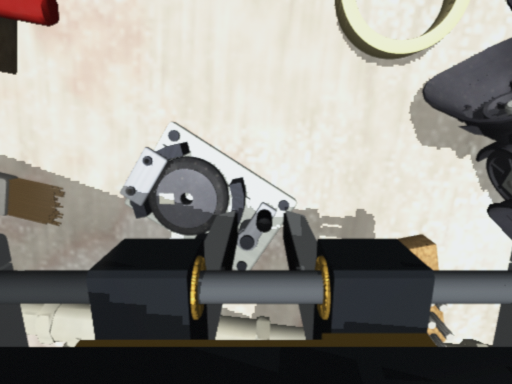

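The knob shows at (264,220) between the fingers, and the projection predicted (262,225). I'll centre on it and lower the fingers around it.

```bash
python3 -m inch '[{"grip":0.3,"dx":-0.35,"dy":0.04,"dz":0.2,"rx":-0.2,"ry":-0.08,"rz":0},{"grip":0.3,"dx":0,"dy":0,"dz":0,"rx":0,"ry":0,"rz":0}]'
python3 - <<'E'
from h import *
knob(1.57,.062,95)
E
```

```text
time: 21.7
tool_pos: [0.6887, -0.1302, 0.1]
ee_rot: [-3.137, -0.001, 1.658]
wrist_force: [-0.0, -1.2, 0.3]
width: 0.0282
t 21.7 pos [ 0.6887 -0.1302  0.1   ] rpy [-179.8   -0.    95. ] F [-0.  -1.2  0.3] w 0.0282
shift units [0.003 0.087 1.521] turn units [-0.048 -0.01   0.   ]
tcp nest [ 56.4  24.8 100. ] ang 1.505 r 24.9 j [-0.27  0.47  1.13 -0.    1.54 -0.35]
```

```bash
python3 -m inch '[{"grip":0.3,"dx":0,"dy":0.06,"dz":0.5,"rx":-0.04,"ry":0,"rz":0},{"grip":0.3,"dx":0,"dy":0,"dz":0.5,"rx":0,"ry":0,"rz":0},{"grip":0.3,"dx":0,"dy":0,"dz":0.4,"rx":0,"ry":0,"rz":0},{"grip":0.3,"dx":0,"dy":0,"dz":0,"rx":0,"ry":0,"rz":0}]'
python3 - <<'E'
from h import *
knob(1.57,.061,95)
p=snap('wrist','w13.png');cv2.imwrite('pics/w13c.png',cv2.resize(p['frame'][120:320,130:350,::-1],None,fx=3,fy=3,interpolation=cv2.INTER_CUBIC))
E
```

```text
time: 22.2
tool_pos: [0.689, -0.1299, 0.0621]
ee_rot: [-3.14, -0.001, 1.658]
wrist_force: [-0.2, -0.0, -0.6]
width: 0.0283
t 22.2 pos [ 0.689  -0.1299  0.0621] rpy [-1.799e+02 -1.000e-01  9.500e+01] F [-0.2 -0.  -0.6] w 0.0283
shift units [-0.008  0.067  0.046] turn units [-0.018 -0.017 -0.003]
tcp nest [56.5 25.3 62.1] ang 1.51 r 25.3 j [-0.27  0.49  1.18  0.    1.47 -0.35]
```

View pics/w13c.png

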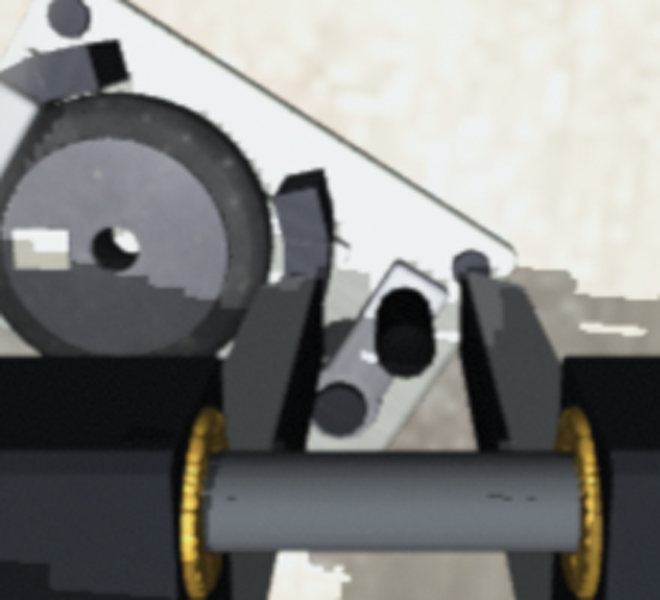

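The knob is caged between the fingers at the pads and clear of the pivot. I'll close loosely and swing it along the arc.

```bash
python3 -m inch '[{"grip":0.17,"dx":0,"dy":0.04,"dz":0.03,"rx":0,"ry":0,"rz":0},{"grip":0.17,"dx":0,"dy":0,"dz":0,"rx":0,"ry":0,"rz":0},{"grip":0.17,"dx":0.06,"dy":-0.2,"dz":0,"rx":0,"ry":0,"rz":0},{"grip":0.17,"dx":0.06,"dy":-0.2,"dz":0,"rx":0,"ry":0,"rz":0},{"grip":0.17,"dx":0,"dy":-0.21,"dz":0,"rx":0,"ry":0,"rz":0},{"grip":0.17,"dx":0,"dy":-0.21,"dz":0,"rx":0,"ry":0,"rz":0},{"grip":0.17,"dx":0,"dy":0,"dz":0,"rx":0,"ry":0,"rz":0}]'
python3 - <<'E'
from h import *
knob(.4,.061,95)
p=snap('wrist','w14.png');cv2.imwrite('pics/w14c.png',cv2.resize(p['frame'][120:320,130:350,::-1],None,fx=3,fy=3,interpolation=cv2.INTER_CUBIC))
E
```

```text
time: 23.12
tool_pos: [0.671, -0.127, 0.0645]
ee_rot: [3.135, -0.002, 1.659]
wrist_force: [-0.2, 1.4, 0.3]
width: 0.0162
t 23.12 pos [ 0.671  -0.127   0.0645] rpy [ 1.796e+02 -1.000e-01  9.510e+01] F [-0.2  1.4  0.3] w 0.0162
shift units [-0.201 -0.374  0.135] turn units [ 0.079 -0.021  0.014]
tcp nest [39.1 19.4 64.5] ang 0.8 r 27.1 j [-0.27  0.45  1.24  0.    1.45 -0.36]
```

View pics/w14c.png

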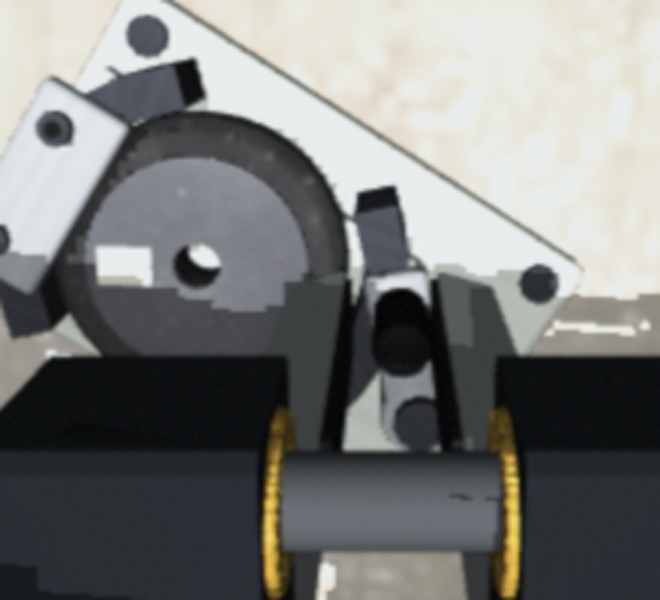

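The keeper is following, with the bar at about 0.8 rad. I'll continue to the stop.

```bash
python3 -m inch '[{"grip":0.17,"dx":-0.1,"dy":-0.2,"dz":0.05,"rx":0.05,"ry":0,"rz":0},{"grip":0.17,"dx":-0.1,"dy":-0.19,"dz":0.02,"rx":0,"ry":0,"rz":0},{"grip":0.17,"dx":-0.15,"dy":-0.15,"dz":0,"rx":0,"ry":0,"rz":0},{"grip":0.17,"dx":-0.15,"dy":-0.15,"dz":0,"rx":0,"ry":0,"rz":0},{"grip":0.17,"dx":0,"dy":0,"dz":0,"rx":0,"ry":0,"rz":0}]'
python3 - <<'E'
from h import *
knob(0,.061,95)
p=snap('wrist','w15.png');cv2.imwrite('pics/w15c.png',cv2.resize(p['frame'][120:320,130:350,::-1],None,fx=3,fy=3,interpolation=cv2.INTER_CUBIC))
E
```

```text
time: 23.8
tool_pos: [0.6547, -0.1423, 0.0632]
ee_rot: [3.137, -0.002, 1.659]
wrist_force: [1.8, 1.6, 1.3]
width: 0.016
t 23.8 pos [ 0.6547 -0.1423  0.0632] rpy [ 1.797e+02 -1.000e-01  9.500e+01] F [1.8 1.6 1.3] w 0.016
shift units [0.058 0.04  0.088] turn units [ 0.051 -0.019  0.007]
tcp nest [31.9 -1.8 63.2] ang -0.068 r 26.1 j [-0.3   0.42  1.28  0.    1.44 -0.39]
```

View pics/w15c.png

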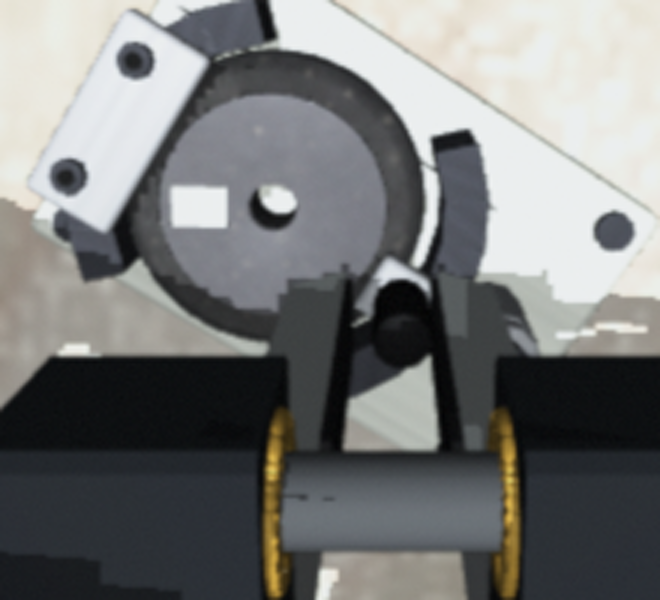

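```bash
python3 -m inch '[{"grip":0.17,"dx":-0.1,"dy":-0.1,"dz":0,"rx":0,"ry":0,"rz":0},{"grip":0.17,"dx":-0.05,"dy":-0.08,"dz":0,"rx":0,"ry":0,"rz":0},{"grip":0.17,"dx":0,"dy":0,"dz":0,"rx":0,"ry":0,"rz":0}]'
python3 - <<'E'
from h import *
knob(0,.061,95)
p=snap('wrist','w16.png');cv2.imwrite('pics/w16c.png',cv2.resize(p['frame'][120:320,130:350,::-1],None,fx=3,fy=3,interpolation=cv2.INTER_CUBIC))
E
```

```text
time: 24.22
tool_pos: [0.6548, -0.1423, 0.0631]
ee_rot: [3.127, -0.007, 1.661]
wrist_force: [1.4, 0.9, 0.1]
width: 0.0159
t 24.23 pos [ 0.6548 -0.1423  0.0631] rpy [179.2  -0.4  95.2] F [1.4 0.9 0.1] w 0.0159
shift units [0.056 0.037 0.086] turn units [ 0.165 -0.085  0.037]
tcp nest [32.  -1.7 63.1] ang -0.065 r 26.1 j [-0.3   0.41  1.28  0.01  1.43 -0.4 ]
```

View pics/w16c.png

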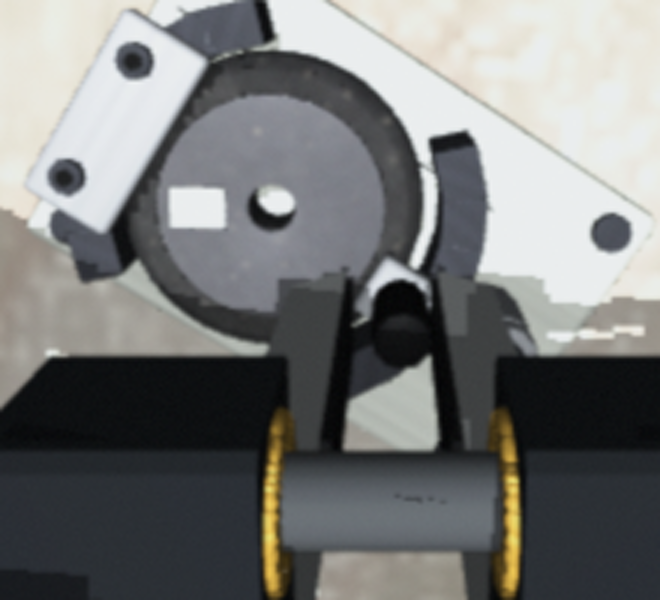

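The TCP stopped against something, which should be the closed stop. I'll open, lift off and check.

```bash
python3 -m inch '[{"grip":0.3,"dx":0,"dy":0,"dz":0,"rx":0.1,"ry":-0.05,"rz":0},{"grip":0.3,"dx":0,"dy":0,"dz":0,"rx":0,"ry":0,"rz":0},{"grip":0.3,"dx":0,"dy":0,"dz":-0.6,"rx":0,"ry":0,"rz":0},{"grip":0.3,"dx":0,"dy":0,"dz":-0.9,"rx":0,"ry":0,"rz":0},{"grip":0.3,"dx":-0.5,"dy":0,"dz":-1,"rx":0,"ry":0,"rz":0},{"grip":0.3,"dx":-1,"dy":0,"dz":-1,"rx":0,"ry":0,"rz":0},{"grip":0.3,"dx":-1,"dy":0,"dz":-0.5,"rx":0,"ry":0,"rz":0},{"grip":0.3,"dx":0,"dy":0,"dz":0,"rx":0,"ry":0,"rz":0}]'
python3 - <<'E'
from h import *
knob(0,.061,95)
p=snap('wrist','w17.png');import pickle;pickle.dump(p,open('w17.pkl','wb'))
cv2.imwrite('pics/w17c.png',cv2.resize(p['frame'][60:260,130:350,::-1],None,fx=3,fy=3,interpolation=cv2.INTER_CUBIC))
E
```

```text
time: 25.28
tool_pos: [0.6575, -0.2087, 0.1708]
ee_rot: [-3.141, 0.002, 1.66]
wrist_force: [0.5, 0.9, 1.0]
width: 0.0278
t 25.27 pos [ 0.6575 -0.2087  0.1708] rpy [-1.80e+02  1.00e-01  9.51e+01] F [0.5 0.9 1. ] w 0.0278
shift units [2.722 0.167 4.385] turn units [-0.002  0.023  0.021]
tcp nest [ 65.5 -59.1 170.8] ang -1.696 r 59.6 j [-0.39  0.41  1.07 -0.    1.66 -0.48]
```

View pics/w17c.png

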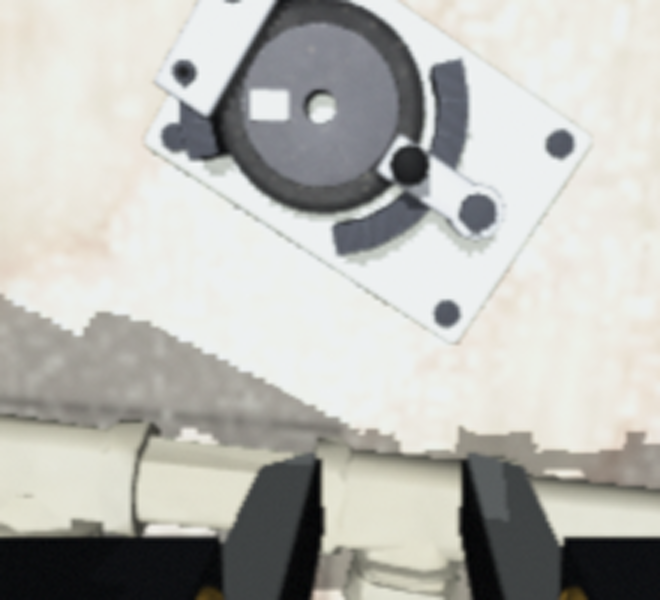

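Run:
```python
from fit import *
p=pickle.load(open('w17.pkl','rb'))
obs=[((82,44,12),(592,142)),((82,-44,12),(455,344)),((-50,-44,12),(146,143)),((29.6,35.2,36),(464,60)),((29.6,-35.2,36),(341,255)),((23.1,-27.6,36),(333,226)),((23.1,27.6,36),(432,66))]
v=fit(p,obs,(130,60),3)
def nf(px,z,v=v):
    a=at(p,(130+px[0]/3,60+px[1]/3),z)[:2]-v[:2];c,s=np.cos(v[2]),np.sin(v[2]);return np.round([1000*(c*a[0]+s*a[1]),1000*(-s*a[0]+c*a[1])],1)
print('pivot',nf((478,213),.047),'knobtop',nf((410,165),.0675),'end corners',nf((404,135),.0435),nf((379,176),.0435),'hub',nf((320,106),.034))
cv2.imwrite('pics/w17d.png',cv2.resize(p['frame'][75:145,195:310,::-1],None,fx=6.5,fy=6.5,interpolation=cv2.INTER_CUBIC))
```

```text
3 [ 0.6281 -0.1256 -0.4874] -27.93 []
[[1.7, -1.8], [-0.2, 1.1], [-3.1, -0.3], [-0.7, 1.2], [0.3, -0.6], [1.5, -1.1], [-0.2, 2.4]]
9 [ 0.6281 -0.1256 -0.4877] -27.94 [ 0.0001  0.0002 -0.     -0.      0.      0.0007]
[[1.6, -1.7], [-0.2, 1.0], [-2.9, -0.3], [-0.7, 1.3], [0.3, -0.6], [1.5, -1.2], [-0.2, 2.5]]
pivot [59.1 -0.3] knobtop [32.9 -0.1] end corners [26.7  6.9] [27.  -7.8] hub [-0.7  0.1]
```

View pics/w17d.png

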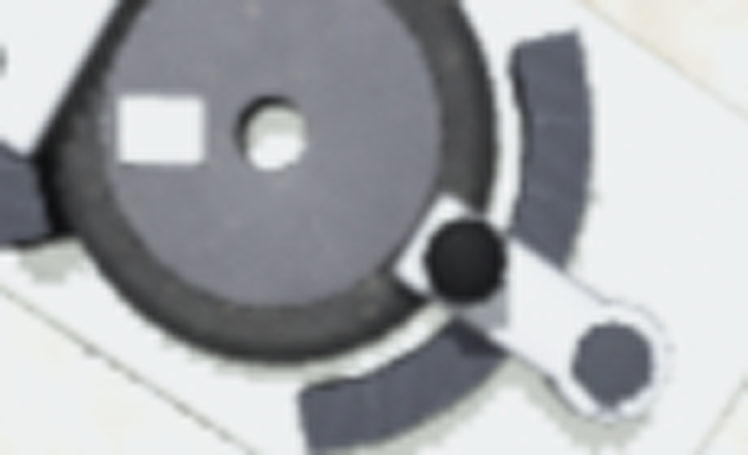

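The knob sits at nest (33,0) and the bar's end corners at y = +7/−8, so the keeper is at about 0 ± 0.02 rad. The hub is within 1 mm of the seat centre. The arm is clear, so I'm checking the bystanders and handing in.

Run:
```python
from h import *
t=snap('top','t18.png');a=cv2.imread('pics/t1.png').astype(int)
for n in ['spanner','putty_tub','brush']:
  l=spotter.regions_of(t,n); print(n,l[0]['extent'] if l else None, abs(t['frame'][:,:,::-1].astype(int)-a)[l[0]['pixels']].mean() if l else '')
print(robot.get_obs()['wrist_force'],robot.close_job())
```

```text
spanner [279.1, 172.8, 289.4, 229.9] 21.6762360446571
putty_tub [131.3, 175.0, 166.3, 203.7] 19.36876456876457
brush [359.8, 211.9, 374.8, 283.2] 16.16923076923077
the job is handed in; nothing more can be done
[ 0.02665962  0.11201914 -0.29336755] None
```

The job is handed in: the wheel is in the nest, flat under the lip, and the keeper is closed over it. It finished at about 25 s of the 59 s allowed.

I gripped the wheel across its diameter, tilted it 22°, and lowered it beside the lip. I then slid its low edge under the lip, levelled it in steps, and released it. I swung the keeper by its knob to the closed stop, opened the fingers and backed away.

**Last checks**
- **Wheel:** its hub measures within about 1 mm of the seat centre. The nest floor shows through the bore, so it looks flat; I judged flatness only by eye from the pictures.
- **Keeper:** it measures about 0.01 rad from closed. The tool also stopped moving when pushed further, which fits it being on its stop.
- **Robot:** the wrist force is about 0.3 N, so it is touching nothing.
- **Bystanders:** the spanner, tub and brush are at the same overhead pixel positions as at the start, within a few pixels. A direct comparison with the early overhead picture also showed brightness differences of about 16–22 levels over them. I put that down to the arm's shadow and image noise, but I did not check it further.

**Disagreements**
- **Nest position:** estimates from different views differed by about 1.5 mm.
- **Finger opening:** it read 63.5 mm on the 68 mm wheel. I put that down to the soft tyre, because the camera showed the wheel centred in the grip.

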